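# Close the vacuum pot's lid with its four hand knobs

### The job

Close the lid of the vacuum pot on the bench: tighten its four T-handled knobs clockwise, a little at a time and crosswise (a knob, then the one diagonally opposite, then the other two, and round again), so that the lid stays level all the way down and seats flat. Finish with every knob snug but none overtightened, let go, and leave the other things on the bench alone.

Things in the scene. Friction and masses are not known exactly. Their poses are not given: they have to be found in the camera images.
- pot: Round aluminium vacuum pot bolted to the bench, 176 mm across, with a 200 x 200 x 12 mm square flange whose top is 90 mm above the bench. Origin: centre of its underside; x and y run along the flange's sides.
- lid: Square aluminium lid, 190 x 190 x 14 mm, with a flat round window and a 12 mm tall brass nipple on top. Origin: centre of its underside. At first 103.5 mm above the bench, it comes down 2.4 to 4.6 mm to metal seats under its corners; how far is hidden and cannot be read from the poses.
- lid_top (a point): Centre of the lid's top face. A springy seal pushes the lid up against the knobs (some 5 N each, up to 10 N). Level at the start to about 0.2 degrees; cocked by more than 0.74 degrees (0.013 rad) it pinches the seal. Turning one knob alone by a rad cocks it by about 0.027 a rad; two neighbours by a each: 0.04 a.
- knob1: T-handled steel knob 1, at the front left of the lid (-70, +70 mm from the pot's axis along the pot's x, y), diagonal to knob 3. Cross bar 90 x 12 x 18 mm tall on an 18 mm stem, with a 32 mm washer that presses on the lid. Origin: centre of the bar, on the axis, at first 36 mm above the lid's top; x along the bar, y across it, z up.
- knob2: T-handled steel knob 2, at the front right of the lid (-70, -70 mm from the pot's axis along the pot's x, y), diagonal to knob 4. Shape and axes as knob 1. All knobs: clockwise from above tightens and lowers the knob, 6 mm per rad; they stay where they are left. Grip the bar across, or push its end round with shut fingers.
- knob3: T-handled steel knob 3, at the rear right of the lid (+70, -70 mm from the pot's axis along the pot's x, y), diagonal to knob 1. All knobs: 0.5 to 0.85 rad from the start brings a corner onto its seat, at a running torque of 0.32 to 0.49 N m (hidden thread friction); from there it climbs steeply, by about 1.5 N m per rad. Snug: 0.09 to 0.22 N m above running; 0.27 above is overtight.
- knob4: T-handled steel knob 4, at the rear left of the lid (+70, +70 mm from the pot's axis along the pot's x, y), diagonal to knob 2. Shape, axes and behaviour as the others. As a push on the bar 37 mm off the axis: running 9 to 13 N, snug 2.5 to 6 N more. Follow the knob down as it turns.
- wrench: Steel open-ended wrench, 170 mm long, lying on the bench; bystander. Origin: under its middle.
- jar: Grease jar with a steel cap, 60 mm across, 75 mm tall; bystander. Origin: centre of its underside.
- bush: Steel bush (short tube), 48 mm across, 30 mm tall; bystander. Origin: centre of its underside.

How it is judged (in metres and radians):
At the end, for the whole second after the job is handed in: The lid lies flat on its seats (within 0.004 rad of level), and every knob clamps it with more than 15 N (contact force between each of knob1, knob2, knob3, knob4 and lid above 15 N and angle between lid's own z axis and vertical below 0.004 rad); the robot touches nothing.
It fails at once if the lid is cocked by more than 0.013 rad and pinches its seal (angle between lid's own z axis and vertical above 0.013 rad).
It fails at once if a knob is overtightened: it presses on the lid with more than 55 N (contact force between any of knob1, knob2, knob3, knob4 and lid above 55 N).
It fails at once if the wrench, the jar or the bush is moved by more than 30 mm (distance of any of wrench, jar, bush from where it was at the start of the episode above 0.03 m).
It also fails if it takes over 72 s, if anything falls off the work surface, if the arm or the gripper's body presses on something with over 40 N, if the wrist force passes 120 N, or if a joint passes its speed limit or range.

### The arm

A 6-joint arm with a two-finger parallel gripper is mounted at the origin on the work surface. World frame = base frame: x ahead of the robot, y to its left, z up, the work surface at z = 0. Lengths are in m, angles in degrees, forces in N, time in s.
With the tool pointing down it reaches from about 0.4 to 0.825 m from the base axis. Payload 7 kg.
Tool frame: the origin (TCP) lies midway between the tips of the shut fingers; the grasp point (between the pads) lies r.grasp_offset behind it (r.grasp_offset is the distance from the TCP to the grasp point, in m); z points along the fingers, y is the direction in which the jaws open and shut (so a half turn about z gives the same grasp; the last joint's range is limited). The gripper opens to 88 mm and grips with 3 to 60 N. Pads are 19 mm wide; open, the fingers measure 130 mm over their backs; the gripper's body (78 mm by 193 mm) begins 47 mm behind the grasp point.
Start: joints at [-51.79, 20.546, 0.682, 0, -70.136, -16.507], TCP at [0.25, -0.627, 0.204] pointing down, gripper open.
Joint ranges: [-176.03, 176.03], [-82.01, 121.73], [-58.28, 71.71], [-173.87, 95.51], [-174.79, -0.11], [-173.66, 173.66]. Speed limits (degrees/s): [136.94, 136.94, 172.46, 180, 180, 180].

### API

Orientations are given as [roll, pitch, yaw] about the fixed x, y, z axes, in that order (R = Rz(yaw) Ry(pitch) Rx(roll)).
In Python, from plant import status, imaging, r gives the robot as it stands.
- The arm moves only by the tool apply_moves, never from a script. Its argument "moves" is a list of rows, each a list of 6 numbers: the shift along the tool's x, y, z in units of 200 mm (1.0 is 200 mm), then the turn, a rotation vector about the tool's x, y, z in units of 90 degrees (1.0 is 90 degrees). In form: [[tx, ty, tz, rx, ry, rz], ...]. A call has 1 to 12 rows; each row is the pose to reach, as a shift and turn from the pose measured when the call began, along the tool's axes at that moment; what a row does not reach only later rows make up. A row lasts 1/8 s, in which the tool goes at most 62.5 mm and 10.7 degrees, less where a joint would pass 70% of its speed; a pose out of reach is approached as far as the arm can. A call with a number of a shift or a turn outside -1 to 1 is refused whole. A call with a gripper value outside its range is refused whole. "hand" is the closure, from -1 (fully open) to 1 (shut), set as the call begins (left out, the last holds). The fingers move at their own pace and stop on an object; "grip_force" is the grip in N (left out, the last holds). Time passes only in rows, so rows that repeat a pose let the fingers close. It gives the time, the measured TCP pose, the force and the opening at its end, in the units of the state.
- status.get_state(): the state, without advancing time (a new reading comes with each control period).
- imaging.capture(name): name is "side" or "top" or "wrist"; returns (picture, depth): 480x640x3 uint8, blue, green, red; 480x640 float32, m along the optical axis (not along the pixel's ray), 0 where there is no reading.
- imaging.camera_info(name): a dict with "fx", "fy", "cx", "cy" (pixels), "T" (4x4, takes a point from camera to world coordinates). Camera axes: x right, y up, looking along -z (the intrinsics and any distortion apply to the point x, -y, -z); pixel columns grow to the right and rows downward; lengths in m; the calibration is good to about 2 mm. A picture is of the moment at which its call begins: read the wrist's pose just before it. camera_info takes no time and is no camera call; for the wrist camera it gives the pose at the moment of the call.
- r.close_job(): hands the job in, once; it reports no verdict.
The state is a dict: "time_s": time; "joints": joint angles; "qd": joint speeds; "joint_torque": joint torques, N m; "tcp_pos": TCP position; "eef_rot": TCP orientation; "contact_force": force on the tool from outside, world axes, zero at the start; "moment": the same for the moment, N m; "gripper_width": finger opening in m.
Only numpy, scipy, OpenCV 4.12 (cv2) and the standard library are available. Lean on these libraries where they do the work, as an engineer would, in place of code of your own. Each camera call takes 0.05 s, during which the arm holds its last target.

## Working session

There is one attempt and no reset: what is moved stays moved. The work goes in short steps, Python scripts to look and compute and a tool call to move; the robot and the scene stay as the last step left them, time stands still between calls to the robot, and variables do not carry over. Pictures are saved under pics/ and viewed, and the job is handed in when it is done.

Besides the shell and the picture viewer there is one more tool, called after ">>>" in YAML: its name, and indented under it one key for each argument. apply_moves: Moves the arm, as the interface text tells. Its arguments: {"type":"object","properties":{"moves":{"type":"array","items":{"type":"array","items":{"type":"number"}}},"hand":{"type":"number"},"grip_force":{"type":"number"}},"required":["moves"]}

```bash
ls; mkdir -p pics; python3 - <<'E'
from plant import status, imaging, r
import cv2
print(status.get_state()); print(r.grasp_offset)
for n in ("top","side"):
    p,d=imaging.capture(n); cv2.imwrite(f"pics/{n}0.png",p)
    import numpy as np
    np.save(f"{n}0.npy",d)
    print(n,imaging.camera_info(n))
E
```

```text
pics
{'time_s': 0.0, 'joints': array([-5.17906273e+01,  2.05912085e+01,  6.33977929e-01, -2.15405497e-02,
       -7.01352212e+01, -1.65076206e+01]), 'qd': array([-0.02577416, -0.03629251, -0.00717942, -0.05732028,  0.04705918,
        0.03458618]), 'joint_torque': array([ 1.22804955e-03, -5.82709301e+01,  2.93069923e+01,  6.99733436e+00,
        7.13152884e-03, -1.55264620e-04]), 'tcp_pos': array([ 0.24939249, -0.62667196,  0.20262236]), 'eef_rot': array([ 1.79905605e+02, -6.85744191e-03, -1.58305578e+02]), 'contact_force': array([-1.08988871,  0.24367008, -0.7158209 ]), 'moment': array([0.01593539, 0.00822065, 0.01624243]), 'gripper_width': 0.08773919150054327}
0.0188
top {'fx': 434.29120290259857, 'fy': 434.29120290259857, 'cx': 320.3586587464367, 'cy': 246.530722336161, 'T': array([[ 5.72284301e-03,  9.74845798e-01, -2.22806912e-01,
         3.74767101e-01],
       [-9.99976851e-01,  4.75885818e-03, -4.86321373e-03,
        -4.63269941e-04],
       [-3.68057698e-03,  2.22829585e-01,  9.74850465e-01,
         9.39515412e-01],
       [ 0.00000000e+00,  0.00000000e+00,  0.00000000e+00,
         1.00000000e+00]])}
side {'fx': 459.94764011322684, 'fy': 459.94764011322684, 'cx': 316.5912722651925, 'cy': 241.02352395062164, 'T': array([[-0.95838729,  0.2104101 , -0.19292846,  0.31338073],
       [-0.28535833, -0.68710989,  0.6681696 ,  0.76115159],
       [ 0.00802658,  0.695419  ,  0.71855966,  0.94494009],
       [ 0.        ,  0.        ,  0.        ,  1.        ]])}
```

View pics/top0.png

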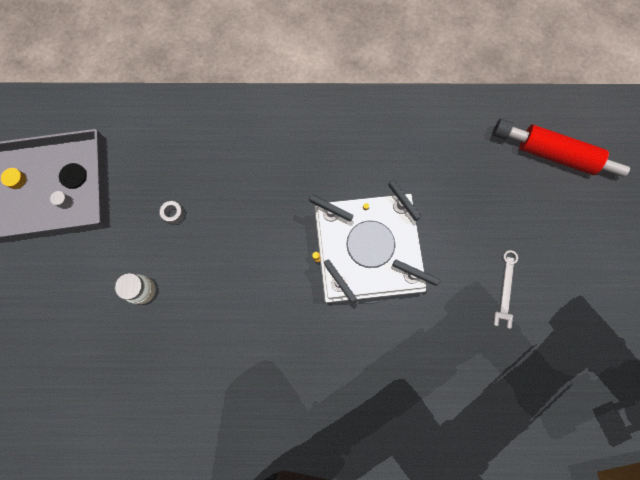

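View pics/side0.png

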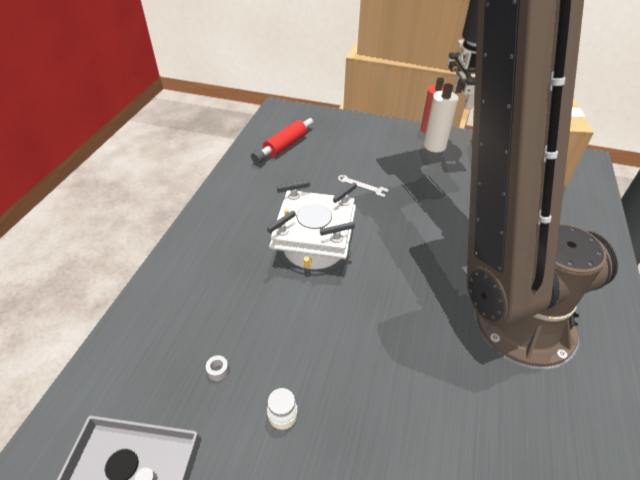

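```bash
cat > h.py <<'E'
import numpy as np, cv2
from plant import status, imaging, r
def cloud(name,d,info=None):
    i=info or imaging.camera_info(name)
    v,u=np.mgrid[0:480,0:640]
    P=np.stack([(u-i['cx'])/i['fx']*d,-(v-i['cy'])/i['fy']*d,-d],-1)
    return P@i['T'][:3,:3].T+i['T'][:3,3]
def bars(P,d,c=(0.51,-0.115),zlo=.15,zhi=.18,R=.17,minn=60):
    m=(d>0)&(P[...,2]>zlo)&(P[...,2]<zhi)&(np.hypot(P[...,0]-c[0],P[...,1]-c[1])<R)
    n,l=cv2.connectedComponents(m.astype(np.uint8))
    out=[]
    for k in range(1,n):
        q=P[l==k]
        if len(q)<minn: continue
        (cx,cy),(w,h),a=cv2.minAreaRect((q[:,:2]*1000).astype(np.float32))
        mu=q[:,:2].mean(0); ev,E=np.linalg.eigh(np.cov((q[:,:2]-mu).T)); ax=E[:,1]
        out.append((cx/1000,cy/1000,np.degrees(np.arctan2(ax[1],ax[0]))%180,w,h,np.median(q[:,2]),len(q)))
    return out
E
python3 - <<'E'
from h import *
np.set_printoptions(precision=4,suppress=True)
for n in("top","side"):
    d=np.load(n+"0.npy");P=cloud(n,d)
    if n=="top": print(P[247,370],P[220,340],P[210,330])
    for b in bars(P,d): print(n,np.round(b,4))
    m=(d>0)&(P[...,2]>.11)&(P[...,2]<.128)&(abs(P[...,0]-.51)<.15)&(abs(P[...,1]+.115)<.15)
    q=P[m]; print(cv2.minAreaRect((q[:,:2]*1000).astype(np.float32)),q[:,2].mean(),len(q))
E
```

```text
[ 0.5616 -0.0924  0.12  ] [ 0.6161 -0.0347  0.1186] [ 0.6253 -0.0144  0.1539]
top [  0.6453  -0.1554  34.6052  88.6348  13.4437   0.1604 341.    ]
top [  0.6232  -0.0283  63.3213  61.8161  12.3284   0.1605 235.    ]
top [  0.4912  -0.0321  35.0592  89.75    12.335    0.161  346.    ]
top [  0.5072  -0.1708  64.6669  89.5451  12.9249   0.1607 373.    ]
((568.831787109375, -93.81423950195312), (190.3705291748047, 190.23460388183594), 6.516281604766846) 0.11784773254543657 7913
side [  0.6441  -0.1524  34.6835  88.0811  18.033    0.1591 195.    ]
side [  0.5061  -0.1673  64.6185  91.8479  13.8242   0.1605 161.    ]
side [  0.6222  -0.0254  63.846   58.9436  14.1959   0.1605 135.    ]
side [  0.4905  -0.0287  34.9026  89.452   15.6738   0.1603 230.    ]
((567.2587890625, -89.72075653076172), (188.94760131835938, 195.909912109375), 6.4877400398254395) 0.11882757560330055 3015
```

```bash
cat >> h.py <<'E'
def go(*targets,st=None):
    """targets: (x,y,z,yaw) tool-down absolute -> rows"""
    from scipy.spatial.transform import Rotation as Ro
    s=st or status.get_state(); R0=Ro.from_euler('xyz',s['eef_rot'],degrees=True); p=s['tcp_pos']
    for t in targets:
        sh=R0.inv().apply(np.array(t[:3])-p)/.2
        rv=(R0.inv()*Ro.from_euler('xyz',[180,0,t[3]],degrees=True)).as_rotvec()/(np.pi/2)
        print([round(float(v),3) for v in [*sh,*rv]])
def st():
    s=status.get_state()
    print('t',round(s['time_s'],2),'p',np.round(s['tcp_pos'],4),'rot',np.round(s['eef_rot'],2),'F',np.round(s['contact_force'],1),'M',np.round(s['moment'],3),'w',round(s['gripper_width'],4),'j',np.round(s['joints'],1))
E
python3 - <<'E'
from h import *
go((.34,-.45,.28,-158),(.40,-.33,.31,-150))
E
```

```text
[-0.747, 0.654, -0.385, 0.001, -0.0, -0.003]
[-1.248, 1.101, -0.535, 0.001, -0.0, -0.092]
```

>>> apply_moves:
  moves:
    - [-0.3,0.26,-0.2,0,0,0]
    - [-0.6,0.52,-0.38,0,0,0]
    - [-0.85,0.75,-0.48,0,0,-0.05]
    - [-1,0.88,-0.5,0,0,-0.08]
    - [-1,0.88,-0.5,0,0,-0.08]
  hand: 0.0
  grip_force: 60

```text
time_s: 0.72
tcp_pos: [0.3711, -0.3872, 0.3039]
eef_rot: [180.0, 0.1, -151.0]
contact_force: [0.3, -1.0, 0.6]
gripper_width: 0.0458
```

```bash
python3 - <<'E'
from h import *
st(); go((.49,-.2,.32,-150),(.53,-.12,.32,-140))
E
```

```text
t 0.72 p [ 0.3711 -0.3872  0.3039] rot [ 1.7997e+02  6.0000e-02 -1.5097e+02] F [ 0.3 -1.   0.6] M [-0.083 -0.143 -0.015] w 0.0458 j [-25.3   4.5  -7.1  -0.1 -78.4 -35.6]
[-0.974, 0.53, -0.079, 0.0, 0.001, -0.011]
[-1.343, 0.783, -0.079, 0.0, 0.001, -0.122]
```

>>> apply_moves:
  moves:
    - [-0.28,0.16,-0.03,0,0,-0.01]
    - [-0.56,0.32,-0.06,0,0,-0.03]
    - [-0.8,0.45,-0.08,0,0,-0.06]
    - [-1,0.55,-0.1,0,0,-0.06]
    - [-1,0.55,-0.1,0,0,-0.06]
    - [-1,0.55,-0.1,0,0,-0.06]

```text
time_s: 1.48
tcp_pos: [0.4924, -0.1939, 0.3238]
eef_rot: [179.9, 0.0, -145.5]
contact_force: [-0.8, -0.7, -0.4]
gripper_width: 0.0439
```

```bash
python3 - <<'E'
from h import *
st(); i=imaging.camera_info("wrist"); p,d=imaging.capture("wrist"); cv2.imwrite("pics/w0.png",p)
P=cloud("wrist",d,i); 
for b in bars(P,d,c=(.568,-.093),R=.2): print(np.round(b,4))
m=(d>0)&(P[...,2]>.11)&(P[...,2]<.128)&(abs(P[...,0]-.568)<.15)&(abs(P[...,1]+.093)<.15)
q=P[m]; print(cv2.minAreaRect((q[:,:2]*1000).astype(np.float32)),q[:,2].mean(),len(q))
E
```

```text
t 1.48 p [ 0.4924 -0.1939  0.3238] rot [ 1.7994e+02  2.0000e-02 -1.4553e+02] F [-0.8 -0.7 -0.4] M [ 0.022  0.046 -0.032] w 0.0439 j [ -0.3   3.4  -5.8  -0.1 -80.8 -55.2]
[ 5.05900e-01 -1.72700e-01  6.48457e+01  8.92417e+01  1.21761e+01
  1.62800e-01  1.38100e+03]
[ 4.60400e-01 -5.53000e-02  1.91478e+01  1.70299e+01  1.19550e+01
  1.61600e-01  2.89000e+02]
[ 6.58100e-01 -1.47400e-01  3.32219e+01  4.66838e+01  1.24093e+01
  1.62400e-01  4.66000e+02]
[ 6.09100e-01 -4.80000e-02  9.77717e+01  1.11627e+01  2.30460e+01
  1.60100e-01  1.95000e+02]
((567.6896362304688, -97.09567260742188), (190.17523193359375, 185.53468322753906), 6.515629291534424) 0.11907604730652481 14305
```

```bash
python3 - <<'E'
from h import *
d=np.load("top0.npy");P=cloud("top",d)
for b in bars(P,d,c=(.568,-.093)): print(np.round(b,4))
E
```

```text
[ 6.45600e-01 -1.55200e-01  3.42127e+01  8.94532e+01  1.34437e+01
  1.60400e-01  3.53000e+02]
[ 6.29900e-01 -1.59000e-02  6.27515e+01  8.98589e+01  1.28444e+01
  1.60500e-01  3.47000e+02]
[ 4.91200e-01 -3.21000e-02  3.50592e+01  8.97500e+01  1.23350e+01
  1.61000e-01  3.46000e+02]
[ 5.07200e-01 -1.70800e-01  6.46669e+01  8.95451e+01  1.29249e+01
  1.60700e-01  3.73000e+02]
```

View pics/w0.png

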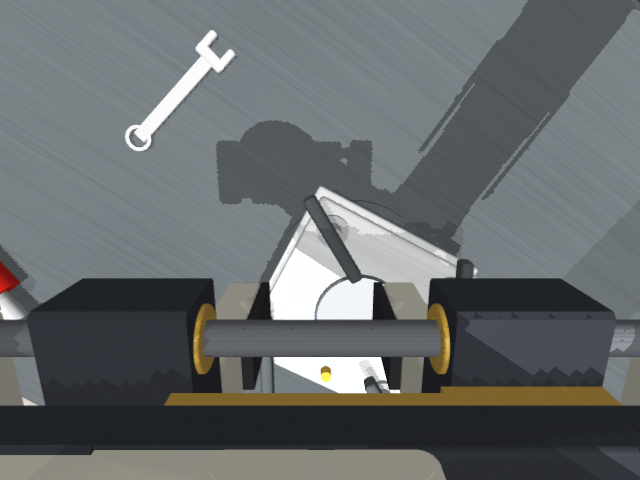

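```bash
cat >> h.py <<'E'
K={1:(.4906,-.0320,-145.),2:(.5063,-.1711,-115.3),3:(.6454,-.1554,-145.6),4:(.6297,-.0163,-116.8)}
E
python3 - <<'E'
from h import *
x,y,a=K[2]
go((x,y,.25,a),(x,y,.19,a),(x,y,.148,a))
E
```

```text
[-0.124, 0.056, 0.37, 0.0, 0.0, -0.337]
[-0.124, 0.055, 0.67, 0.0, 0.0, -0.337]
[-0.124, 0.055, 0.88, 0.0, 0.0, -0.337]
```

>>> apply_moves:
  moves:
    - [-0.06,0.03,0.12,0,0,-0.11]
    - [-0.124,0.055,0.3,0,0,-0.22]
    - [-0.124,0.055,0.5,0,0,-0.337]
    - [-0.124,0.055,0.6,0,0,-0.337]
    - [-0.124,0.055,0.6,0,0,-0.337]

```text
time_s: 2.15
tcp_pos: [0.5048, -0.1721, 0.2025]
eef_rot: [179.8, -0.0, -115.4]
contact_force: [0.2, -0.5, 0.5]
gripper_width: 0.0439
```

```bash
python3 - <<'E'
from h import *
st();x,y,a=K[2]
go((x,y,.148,a))
p,d=imaging.capture("wrist"); cv2.imwrite("pics/w1.png",p)
E
```

```text
t 2.15 p [ 0.5048 -0.1721  0.2025] rot [ 1.7980e+02 -3.0000e-02 -1.1538e+02] F [ 0.2 -0.5  0.5] M [-0.004  0.066 -0.005] w 0.0439 j [  2.2   7.4 -17.   -0.1 -65.8 -27.5]
[-0.008, -0.006, 0.273, 0.002, -0.0, -0.001]
```

View pics/w1.png

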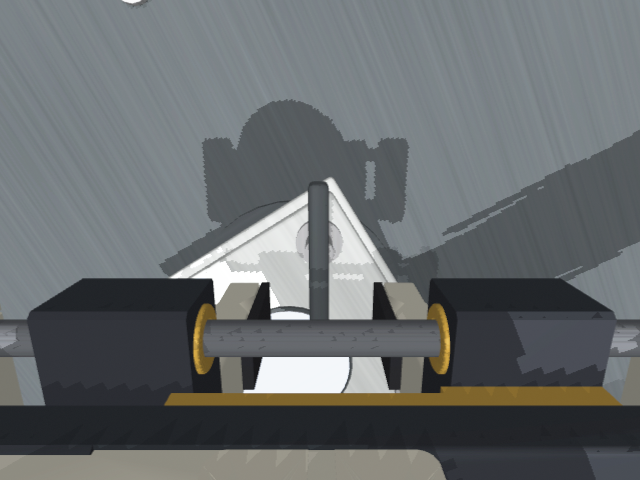

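>>> apply_moves:
  moves:
    - [-0.008,-0.006,0.16,0,0,0]
    - [-0.008,-0.006,0.273,0,0,0]
    - [-0.008,-0.006,0.273,0,0,0]

```text
time_s: 2.58
tcp_pos: [0.507, -0.1717, 0.1494]
eef_rot: [179.9, -0.0, -115.4]
contact_force: [-0.8, -0.2, -0.3]
gripper_width: 0.0438
```

>>> apply_moves:
  moves:
    - [0,0,0,0,0,0]
    - [0,0,0,0,0,0]
    - [0,0,0,0,0,0]
  hand: 1.0

```text
time_s: 2.95
tcp_pos: [0.5075, -0.1717, 0.1503]
eef_rot: [179.9, 0.0, -115.4]
contact_force: [-0.2, -0.3, -0.7]
gripper_width: 0.0194
```

```bash
python3 - <<'E'
from h import *
st();st()
E
```

```text
t 2.95 p [ 0.5075 -0.1717  0.1503] rot [ 1.7995e+02  1.0000e-02 -1.1541e+02] F [-0.2 -0.3 -0.7] M [ 0.029  0.049 -0.031] w 0.0194 j [  2.3  10.  -21.2  -0.  -58.9 -27.7]
t 2.95 p [ 0.5075 -0.1717  0.1503] rot [ 1.7995e+02  1.0000e-02 -1.1541e+02] F [-0.2 -0.3 -0.7] M [ 0.029  0.049 -0.031] w 0.0194 j [  2.3  10.  -21.2  -0.  -58.9 -27.7]
```

>>> apply_moves:
  moves:
    - [0,0,0.008,0,0,0]
    - [0,0,0.008,0,0,0]
    - [0,0,0.011,0,0,0.055]
    - [0,0,0.014,0,0,0.11]
    - [0,0,0.016,0,0,0.16]
    - [0,0,0.016,0,0,0.16]

```text
time_s: 3.7
tcp_pos: [0.5075, -0.1717, 0.147]
eef_rot: [179.9, -0.0, -129.8]
contact_force: [0.7, 0.0, -0.2]
gripper_width: 0.0003
```

```bash
python3 - <<'E'
from h import *
st()
E
```

```text
t 3.7 p [ 0.5075 -0.1717  0.147 ] rot [ 1.7994e+02 -1.0000e-02 -1.2978e+02] F [ 0.7  0.  -0.2] M [0.045 0.073 0.092] w 0.0003 j [  2.3  10.1 -21.5  -0.  -58.5 -42. ]
```

```bash
python3 - <<'E'
from h import *
i=imaging.camera_info("wrist");p,d=imaging.capture("wrist"); cv2.imwrite("pics/w2.png",p)
P=cloud("wrist",d,i)
p,d=imaging.capture("side"); cv2.imwrite("pics/s2.png",cv2.resize(p[150:300,230:430],(800,600)))
p,d=imaging.capture("top"); cv2.imwrite("pics/t2.png",cv2.resize(p[150:350,250:490],(720,600)))
st()
E
```

```text
t 3.85 p [ 0.5075 -0.1717  0.147 ] rot [ 1.7995e+02 -1.0000e-02 -1.2971e+02] F [-0.3  0.4  0. ] M [0.068 0.056 0.024] w 0.0008 j [  2.3  10.1 -21.5  -0.  -58.5 -42. ]
```

View pics/w2.png

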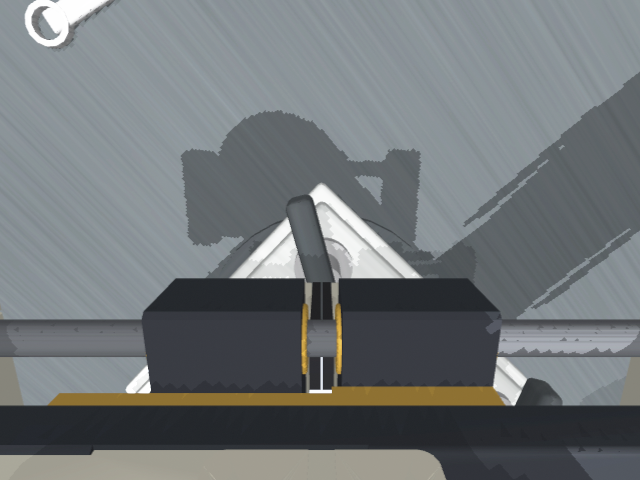

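View pics/s2.png

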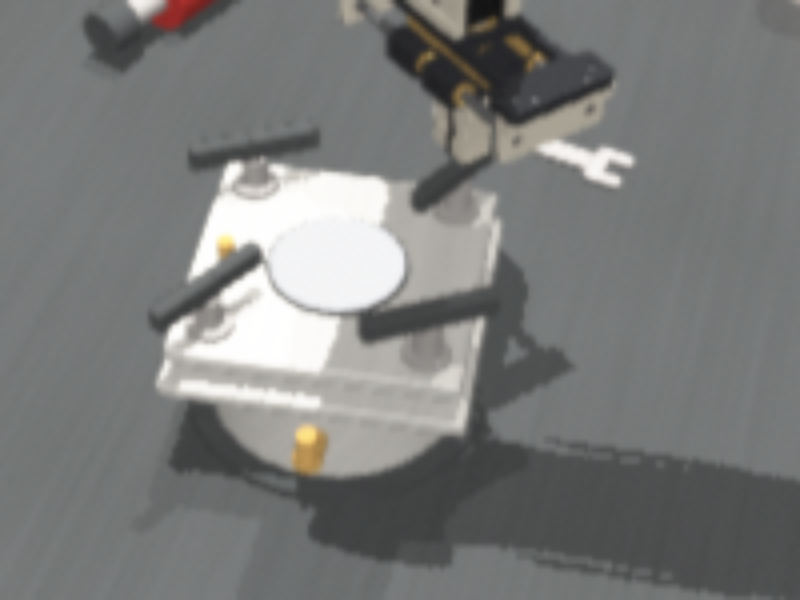

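View pics/t2.png

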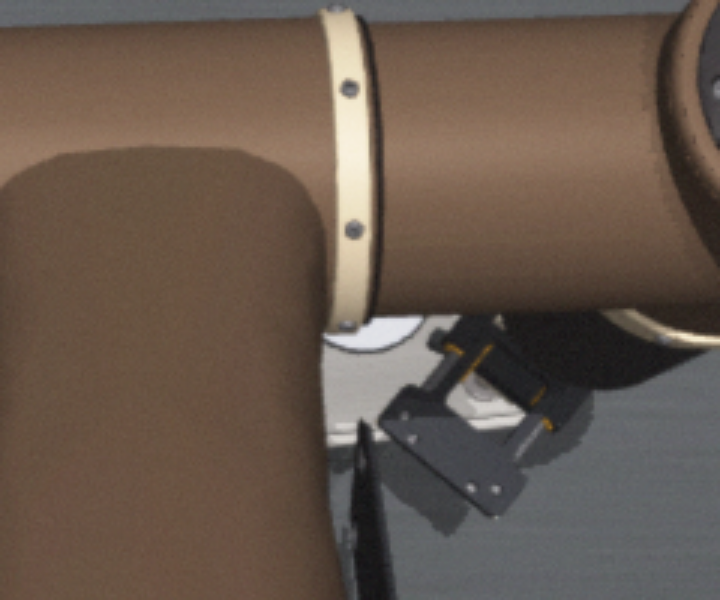

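```bash
python3 - <<'E'
from h import *
from scipy.spatial.transform import Rotation as Ro
np.set_printoptions(precision=4,suppress=True)
i=imaging.camera_info("wrist");st()
s=status.get_state();R=Ro.from_euler('xyz',s['eef_rot'],degrees=True).as_matrix()
T=i['T'];print(T); print("cam in tool",R.T@(T[:3,3]-s['tcp_pos']),R.T@T[:3,:3])
print({k:i[k] for k in i if k!='T'})
def proj(X):
    c=T[:3,:3].T@(X-T[:3,3]); return c[0]/-c[2]*i['fx']+i['cx'], -c[1]/-c[2]*i['fy']+i['cy'],-c[2]
for dz in(0,-.02,-.06): print(proj(s['tcp_pos']+R@[0,0,dz]))
p,d=imaging.capture("wrist");P=cloud("wrist",d,i)
print(P[345,321],d[345,321],d[300,321],d[288,321],P[220,310],P[270,318],P[300,250],d[395,321])
for b in bars(P,d,c=(.568,-.093),R=.2,zlo=.14,zhi=.17): print(np.round(b,4))
E
```

```text
t 3.85 p [ 0.5075 -0.1717  0.147 ] rot [ 179.95   -0.01 -129.71] F [-0.3  0.4  0. ] M [0.068 0.056 0.024] w 0.0008 j [  2.3  10.1 -21.5  -0.  -58.5 -42. ]
[[-0.7695 -0.6158 -0.1696  0.4611]
 [ 0.6387 -0.7415 -0.2057 -0.2288]
 [ 0.0009 -0.2666  0.9638  0.329 ]
 [ 0.      0.      0.      1.    ]]
cam in tool [ 0.0736 -0.0006 -0.182 ] [[ 0.0003  0.9638  0.2668]
 [ 1.     -0.0003 -0.0001]
 [-0.      0.2668 -0.9638]]
{'fx': 398.3346145537135, 'fy': 398.3346145537135, 'cx': 321.2001927144017, 'cy': 239.6000226189879}
(np.float64(322.32385379962733), np.float64(285.37386515293576), np.float64(0.1949971811869081))
(np.float64(322.4473149773909), np.float64(302.4893316344304), np.float64(0.17572196868421552))
(np.float64(322.79832920387287), np.float64(351.1505572659613), np.float64(0.13717154367883036))
[ 0.4888 -0.1953  0.2545] 0.08336917 0.18082395 0.17787276 [ 0.4883 -0.2032  0.1635] [ 0.5    -0.1838  0.164 ] [ 0.4934 -0.2124  0.2546] 0.078740045
[   0.4999   -0.1879   66.9278   56.4091   17.0572    0.1628 2710.    ]
[  0.4616  -0.0586   4.4442  20.2371  11.1365   0.1557 879.    ]
```

```bash
python3 - <<'E'
import cv2
p=cv2.imread("pics/w2.png"); cv2.imwrite("pics/w2z.png",cv2.resize(p[180:400,240:420],(720,600) ,interpolation=cv2.INTER_CUBIC)[:, :])
E
```

```text
(no output)
```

View pics/w2z.png

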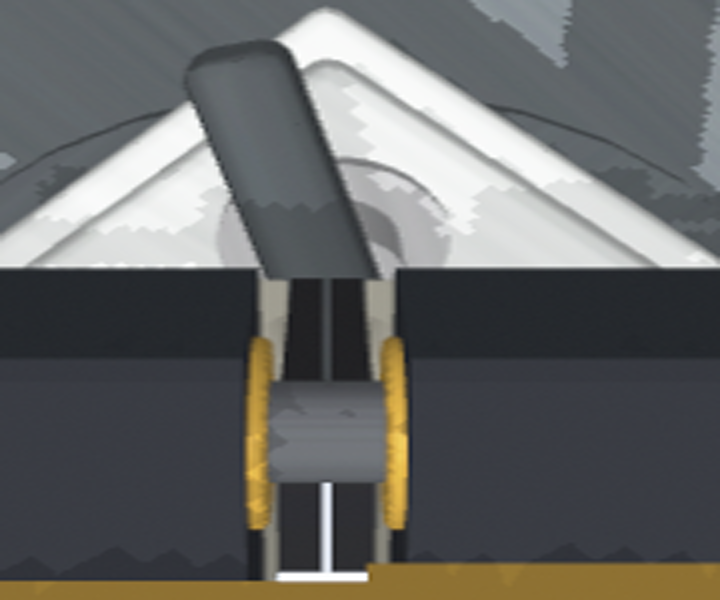

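```bash
python3 - <<'E'
from h import *
np.set_printoptions(precision=4,suppress=True,linewidth=160)
i=imaging.camera_info("wrist")
p,d=imaging.capture("wrist");P=cloud("wrist",d,i)
for v in range(262,312,4): print(v,P[v,304:340:4,2], p[v,318])
E
```

```text
262 [0.1625 0.1633 0.1638 0.1615 0.1625 0.1623 0.1613 0.1377 0.1323] [88 85 80]
266 [0.1617 0.1626 0.1631 0.1626 0.1622 0.1637 0.1615 0.1428 0.1385] [88 85 80]
270 [0.1609 0.1622 0.163  0.164  0.1632 0.1636 0.1623 0.1508 0.1454] [88 86 79]
274 [0.1238 0.1629 0.1632 0.163  0.1632 0.1623 0.1618 0.1588 0.1454] [89 86 81]
278 [0.2402 0.1622 0.1636 0.1635 0.1641 0.1634 0.1627 0.1612 0.1465] [90 87 82]
282 [0.2437 0.1617 0.1641 0.1711 0.1711 0.1711 0.1714 0.1634 0.1454] [44 42 41]
286 [0.2443 0.1795 0.1626 0.1755 0.1762 0.1751 0.1762 0.178  0.1806] [36 33 34]
290 [0.2458 0.1836 0.1803 0.1799 0.1791 0.1802 0.1805 0.1831 0.1837] [35 33 33]
294 [0.2453 0.1877 0.1842 0.1841 0.184  0.1829 0.183  0.1875 0.1882] [35 33 33]
298 [0.2443 0.1908 0.1877 0.187  0.1876 0.1876 0.1883 0.1887 0.1901] [35 33 33]
302 [0.2455 0.1907 0.1906 0.1918 0.191  0.193  0.1915 0.1882 0.1901] [35 33 33]
306 [0.2502 0.1913 0.1939 0.1949 0.1948 0.1954 0.1952 0.195  0.2486] [34 32 32]
310 [0.2523 0.246  0.1982 0.1991 0.1997 0.1987 0.1982 0.1984 0.2503] [36 33 34]
```

```bash
python3 - <<'E'
from h import *
from scipy.spatial.transform import Rotation as Ro
np.set_printoptions(precision=4,suppress=True,linewidth=160)
s=status.get_state();R=Ro.from_euler('xyz',s['eef_rot'],degrees=True).as_matrix()
i=imaging.camera_info("wrist")
p,d=imaging.capture("wrist");P=(cloud("wrist",d,i)-s['tcp_pos'])@R
for c in (312,318,326,332): 
  for v in range(266,300,3): print(c,v,P[v,c])
E
```

```text
312 266 [ 0.0158 -0.0046 -0.0164]
312 269 [ 0.0144 -0.0046 -0.0166]
312 272 [ 0.013  -0.0046 -0.0165]
312 275 [ 0.0111 -0.0047 -0.0153]
312 278 [ 0.01   -0.0047 -0.016 ]
312 281 [ 0.0084 -0.0047 -0.0157]
312 284 [ 0.0071 -0.0047 -0.0159]
312 287 [ 0.0054 -0.0047 -0.0154]
312 290 [ 0.0111 -0.0043 -0.0325]
312 293 [ 0.0117 -0.0042 -0.037 ]
312 296 [ 0.0109 -0.0042 -0.038 ]
312 299 [ 0.0116 -0.0041 -0.0424]
318 266 [ 0.0158 -0.002  -0.0167]
318 269 [ 0.0141 -0.002  -0.0156]
318 272 [ 0.0122 -0.002  -0.0143]
318 275 [ 0.012  -0.002  -0.0176]
318 278 [ 0.0101 -0.002  -0.0164]
318 281 [ 0.0089 -0.002  -0.0168]
318 284 [ 0.011  -0.0019 -0.0256]
318 287 [ 0.0111 -0.0019 -0.0293]
318 290 [ 0.0114 -0.0019 -0.033 ]
318 293 [ 0.0115 -0.0018 -0.0365]
318 296 [ 0.0107 -0.0018 -0.0375]
318 299 [ 0.0116 -0.0018 -0.0425]
326 266 [ 0.0159  0.0015 -0.0167]
326 269 [ 0.0144  0.0015 -0.0166]
326 272 [ 0.0127  0.0015 -0.0156]
326 275 [ 0.0114  0.0015 -0.016 ]
326 278 [ 0.0095  0.0016 -0.0147]
326 281 [ 0.0086  0.0016 -0.0162]
326 284 [ 0.0114  0.0014 -0.0267]
326 287 [ 0.0112  0.0014 -0.0295]
326 290 [ 0.0112  0.0014 -0.0326]
326 293 [ 0.0114  0.0013 -0.0362]
326 296 [ 0.0112  0.0013 -0.0386]
326 299 [ 0.0113  0.0013 -0.0418]
332 266 [0.0092 0.0047 0.0022]
332 269 [ 0.0094  0.0046 -0.0026]
332 272 [ 0.0097  0.0044 -0.0075]
332 275 [ 0.0105  0.0043 -0.0136]
332 278 [ 0.0092  0.0043 -0.014 ]
332 281 [ 0.0076  0.0043 -0.0136]
332 284 [ 0.0132  0.0038 -0.0311]
332 287 [ 0.0125  0.0038 -0.0327]
332 290 [ 0.0129  0.0037 -0.0366]
332 293 [ 0.0128  0.0036 -0.0395]
332 296 [ 0.0122  0.0036 -0.041 ]
332 299 [ 0.011   0.0036 -0.041 ]
```

```bash
python3 - <<'E'
from h import *
i=imaging.camera_info("wrist")
p,d=imaging.capture("wrist");P=cloud("wrist",d,i)
m=np.zeros(d.shape,bool); m[190:276,280:335]=1
m&=(P[...,2]>.158)&(P[...,2]<.168)
q=P[m]; c=q[:,:2].mean(0);w,E=np.linalg.eigh(np.cov((q[:,:2]-c).T));print(len(q),c,np.degrees(np.arctan2(*E[::-1,1]))%180)
print(cv2.minAreaRect((q[:,:2]*1000).astype(np.float32)))
go((.5063,-.1711,.19,-116),(.5063,-.1711,.131,-116))
E
```

```text
2148 [ 0.49410868 -0.19753352] 65.9325250405421
((495.1398620605469, -196.2539825439453), (37.19541931152344, 12.17258358001709), 64.8503646850586)
[0.001, 0.007, -0.215, 0.001, -0.0, -0.153]
[0.001, 0.006, 0.08, 0.001, -0.0, -0.153]
```

>>> apply_moves:
  moves:
    - [0,0.005,-0.02,0,0,-0.1]
    - [0,0.005,-0.02,0,0,-0.165]
    - [0,0.005,0.0,0,0,-0.165]
    - [0,0.005,0.05,0,0,-0.165]
    - [0,0.005,0.08,0,0,-0.165]
    - [0,0.005,0.08,0,0,-0.165]
  hand: 0.2

```text
time_s: 4.8
tcp_pos: [0.5062, -0.1711, 0.1302]
eef_rot: [179.9, -0.0, -115.0]
contact_force: [-0.2, -0.6, 1.1]
gripper_width: 0.0349
```

>>> apply_moves:
  moves:
    - [0,0,0,0,0,0]
    - [0,0,0,0,0,0]
    - [0,0,0,0,0,0]
    - [0,0,0,0,0,0]
  hand: 1.0

```text
time_s: 5.3
tcp_pos: [0.5068, -0.1713, 0.1304]
eef_rot: [179.9, -0.0, -115.0]
contact_force: [3.6, -2.2, -1.9]
gripper_width: 0.011
```

```bash
python3 - <<'E'
from h import *
st()
E
```

```text
t 5.3 p [ 0.5068 -0.1713  0.1304] rot [ 1.7994e+02 -2.0000e-02 -1.1496e+02] F [ 3.6 -2.2 -1.9] M [-0.782 -0.918 -0.011] w 0.011 j [  2.3  11.  -22.8  -0.  -56.3 -27.3]
```

>>> apply_moves:
  moves:
    - [0,0,0.003,0,0,0.05]
    - [0,0,0.005,0,0,0.1]
    - [0,0,0.0075,0,0,0.16]
    - [0,0,0.0075,0,0,0.16]

```text
time_s: 5.8
tcp_pos: [0.5067, -0.1712, 0.1291]
eef_rot: [179.9, -0.0, -129.3]
contact_force: [-0.0, 0.3, 1.5]
gripper_width: 0.0108
```

```bash
python3 - <<'E'
from h import *
st()
imaging.capture("wrist");st()
E
```

```text
t 5.8 p [ 0.5067 -0.1712  0.1291] rot [ 1.7994e+02 -4.0000e-02 -1.2930e+02] F [-0.   0.3  1.5] M [0.134 0.196 0.296] w 0.0108 j [  2.3  11.1 -22.9  -0.  -56.1 -41.6]
t 5.85 p [ 0.5067 -0.1712  0.1291] rot [ 1.7994e+02 -4.0000e-02 -1.2923e+02] F [-1.1  0.6  2.7] M [0.174 0.314 0.191] w 0.011 j [  2.3  11.1 -22.9  -0.  -56.1 -41.6]
```

```bash
cat >> h.py <<'E'
def hop(k,ang,z=.128,hov=.168):
    s=status.get_state();p=s['tcp_pos'];y0=s['eef_rot'][2]
    x,y,_=K[k]
    go((p[0],p[1],hov,y0),((p[0]+x)/2,(p[1]+y)/2,hov,(y0+ang)/2),(x,y,hov,ang),(x,y,z,ang),st=s)
E
python3 - <<'E'
from h import *
hop(4,-116.8)
E
```

```text
[0.0, 0.0, -0.195, 0.001, -0.0, -0.0]
[-0.494, 0.007, -0.195, 0.001, -0.0, -0.069]
[-0.989, 0.014, -0.195, 0.001, -0.0, -0.138]
[-0.989, 0.014, 0.005, 0.001, -0.0, -0.138]
```

>>> apply_moves:
  moves:
    - [0,0,0,0,0,0]
    - [0,0,-0.15,0,0,0]
    - [-0.1,0,-0.2,0,0,0]
    - [-0.35,0.005,-0.2,0,0,-0.05]
    - [-0.65,0.01,-0.2,0,0,-0.1]
    - [-0.9,0.014,-0.2,0,0,-0.138]
    - [-0.989,0.014,-0.2,0,0,-0.138]
    - [-0.989,0.014,-0.18,0,0,-0.138]
  hand: 0.2

```text
time_s: 6.85
tcp_pos: [0.6302, -0.0149, 0.1641]
eef_rot: [179.9, -0.0, -116.7]
contact_force: [-0.7, -0.7, -0.1]
gripper_width: 0.0348
```

```bash
python3 - <<'E'
from h import *
st();x,y,a=K[4]
go((x,y,.128,a))
i=imaging.camera_info("wrist");p,d=imaging.capture("wrist");P=cloud("wrist",d,i)
cv2.imwrite("pics/w4.png",p)
for b in bars(P,d,c=(.568,-.093),R=.2): print(np.round(b,4))
p,d=imaging.capture("top");P=cloud("top",d); cv2.imwrite("pics/t4.png",p)
for b in bars(P,d,c=(.568,-.093),R=.2): print(np.round(b,4))
E
```

```text
t 6.85 p [ 0.6302 -0.0149  0.1641] rot [ 1.7990e+02 -5.0000e-02 -1.1674e+02] F [-0.7 -0.7 -0.1] M [-0.019  0.122  0.004] w 0.0348 j [ 16.3  18.   -8.3  -0.  -63.8 -43.1]
[0.007, -0.001, 0.181, 0.001, -0.001, 0.001]
[ 6.58200e-01 -1.46900e-01  3.27364e+01  5.89720e+01  1.27121e+01
  1.62400e-01  5.07200e+03]
[ 4.91100e-01 -3.36000e-02  3.60242e+01  8.97194e+01  1.29389e+01
  1.62400e-01  7.57800e+03]
[ 6.24300e-01 -2.73000e-02  6.29740e+01  6.75258e+01  1.18969e+01
  1.62800e-01  3.26400e+03]
[ 6.45800e-01 -1.55100e-01  3.40295e+01  8.86364e+01  1.28590e+01
  1.60500e-01  3.46000e+02]
[ 5.07400e-01 -1.70800e-01  5.19894e+01  8.96000e+01  1.28852e+01
  1.59700e-01  3.70000e+02]
[ 4.91300e-01 -3.21000e-02  3.50355e+01  8.96955e+01  1.25881e+01
  1.60800e-01  3.46000e+02]
```

View pics/w4.png

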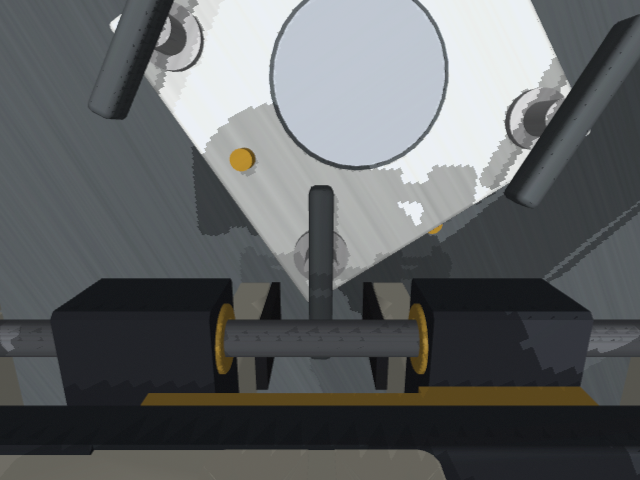

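>>> apply_moves:
  moves:
    - [0.007,0,0.12,0,0,0]
    - [0.007,0,0.181,0,0,0]
    - [0.007,0,0.181,0,0,0]

```text
time_s: 7.32
tcp_pos: [0.6271, -0.0185, 0.127]
eef_rot: [179.8, -0.2, -116.9]
contact_force: [-0.3, -0.3, -0.0]
gripper_width: 0.0354
```

>>> apply_moves:
  moves:
    - [0,0,0,0,0,0]
    - [0,0,0,0,0,0]
    - [0,0,0,0,0,0]
    - [0,0,0.003,0,0,0.05]
    - [0,0,0.005,0,0,0.1]
    - [0,0,0.0075,0,0,0.16]
    - [0,0,0.0075,0,0,0.16]
  hand: 1.0

```text
time_s: 8.2
tcp_pos: [0.6277, -0.0185, 0.1263]
eef_rot: [179.9, -0.2, -131.2]
contact_force: [0.4, 0.2, 2.1]
gripper_width: 0.0111
```

```bash
python3 - <<'E'
from h import *
st();hop(1,-145.)
E
```

```text
t 8.2 p [ 0.6277 -0.0185  0.1263] rot [ 1.7987e+02 -1.5000e-01 -1.3121e+02] F [0.4 0.2 2.1] M [-0.11  -0.134  0.188] w 0.0111 j [ 16.1  19.6 -11.3  -0.  -59.3 -57.3]
[0.001, 0.0, -0.209, 0.001, -0.002, -0.0]
[0.252, 0.236, -0.207, 0.001, -0.002, 0.077]
[0.503, 0.472, -0.206, 0.001, -0.002, 0.153]
[0.503, 0.471, -0.006, 0.001, -0.002, 0.153]
```

>>> apply_moves:
  moves:
    - [0,0,0,0,0,0]
    - [0,0,-0.15,0,0,0]
    - [0.04,0.04,-0.2,0,0,0]
    - [0.2,0.18,-0.2,0,0,0.05]
    - [0.35,0.33,-0.2,0,0,0.1]
    - [0.47,0.44,-0.2,0,0,0.153]
    - [0.503,0.472,-0.2,0,0,0.153]
    - [0.503,0.472,-0.18,0,0,0.153]
    - [0.503,0.472,-0.08,0,0,0.153]
    - [0.503,0.472,0,0,0,0.153]
    - [0.503,0.472,0,0,0,0.153]
  hand: 0.2

```text
time_s: 9.57
tcp_pos: [0.4902, -0.0321, 0.1252]
eef_rot: [179.9, -0.3, -145.0]
contact_force: [0.5, -0.2, 0.4]
gripper_width: 0.0349
```

```bash
python3 - <<'E'
from h import *
st();x,y,a=K[1];go((x,y,.128,a))
E
```

```text
t 9.57 p [ 0.4902 -0.0321  0.1252] rot [ 179.86   -0.35 -144.95] F [ 0.5 -0.2  0.4] M [0.008 0.017 0.013] w 0.0349 j [ 19.2   7.4 -28.1  -0.1 -54.9 -74.1]
[-0.002, -0.001, -0.014, 0.002, -0.004, 0.001]
```

>>> apply_moves:
  moves:
    - [0,0,-0.01,0.002,-0.004,0]
    - [0,0,-0.01,0.002,-0.004,0]
    - [0,0,-0.01,0.002,-0.004,0]
    - [0,0,-0.007,0.002,-0.004,0.05]
    - [0,0,-0.005,0.002,-0.004,0.1]
    - [0,0,-0.0025,0.002,-0.004,0.16]
    - [0,0,-0.0025,0.002,-0.004,0.16]
  hand: 1.0

```text
time_s: 10.45
tcp_pos: [0.4905, -0.0319, 0.1262]
eef_rot: [-179.9, 0.1, -159.3]
contact_force: [-2.0, 1.2, 2.7]
gripper_width: 0.011
```

```bash
python3 - <<'E'
from h import *
st();hop(3,-145.6)
E
```

```text
t 10.45 p [ 0.4905 -0.0319  0.1262] rot [-1.7992e+02  6.0000e-02 -1.5928e+02] F [-2.   1.2  2.7] M [0.543 0.369 0.2  ] w 0.011 j [ 19.3   7.1 -28.4   0.1 -54.5 -88.7]
[-0.0, -0.0, -0.209, -0.001, 0.001, -0.0]
[-0.253, -0.426, -0.208, -0.001, 0.001, -0.076]
[-0.506, -0.852, -0.207, -0.001, 0.001, -0.152]
[-0.506, -0.852, -0.007, -0.001, 0.001, -0.152]
```

>>> apply_moves:
  moves:
    - [0,0,0,0,0,0]
    - [0,0,-0.15,0,0,0]
    - [-0.05,-0.08,-0.2,0,0,0]
    - [-0.18,-0.3,-0.2,0,0,-0.05]
    - [-0.34,-0.57,-0.2,0,0,-0.1]
    - [-0.47,-0.8,-0.2,0,0,-0.152]
    - [-0.506,-0.852,-0.2,0,0,-0.152]
    - [-0.506,-0.852,-0.18,0,0,-0.152]
    - [-0.506,-0.852,-0.08,0,0,-0.152]
    - [-0.506,-0.852,0,0,0,-0.152]
    - [-0.506,-0.852,0,0,0,-0.152]
  hand: 0.2

```text
time_s: 11.82
tcp_pos: [0.644, -0.1547, 0.1254]
eef_rot: [-180.0, -0.1, -145.6]
contact_force: [0.4, -0.7, -0.5]
gripper_width: 0.0349
```

```bash
python3 - <<'E'
from h import *
st();x,y,a=K[3];go((x,y,.128,a))
p,d=imaging.capture("top");P=cloud("top",d)
for b in bars(P,d,c=(.568,-.093),R=.2): print(np.round(b,4))
E
```

```text
t 11.82 p [ 0.644  -0.1547  0.1254] rot [-1.8000e+02 -7.0000e-02 -1.4556e+02] F [ 0.4 -0.7 -0.5] M [0.045 0.062 0.061] w 0.0349 j [  3.3  22.5  -6.9   0.  -60.6 -58.9]
[-0.004, -0.007, -0.013, -0.0, -0.001, 0.0]
[ 5.07100e-01 -1.70900e-01  5.19582e+01  9.00048e+01  1.29366e+01
  1.59700e-01  3.66000e+02]
```

>>> apply_moves:
  moves:
    - [-0.003,-0.005,-0.01,0,0,0]
    - [-0.003,-0.005,-0.01,0,0,0]
    - [-0.003,-0.005,-0.01,0,0,0]
    - [-0.003,-0.005,-0.007,0,0,0.05]
    - [-0.003,-0.005,-0.005,0,0,0.1]
    - [-0.003,-0.005,-0.0025,0,0,0.16]
    - [-0.003,-0.005,-0.0025,0,0,0.16]
  hand: 1.0

```text
time_s: 12.75
tcp_pos: [0.6459, -0.1549, 0.1277]
eef_rot: [-179.9, 0.0, -159.9]
contact_force: [-2.2, 3.9, 5.7]
gripper_width: 0.0114
```

```bash
python3 - <<'E'
from h import *
st();hop(2,-128,z=.1265)
E
```

```text
t 12.75 p [ 0.6459 -0.1549  0.1277] rot [-1.7994e+02  4.0000e-02 -1.5993e+02] F [-2.2  3.9  5.7] M [1.469 1.022 0.244] w 0.0114 j [  3.3  22.5  -6.6   0.  -60.8 -73.3]
[-0.0, -0.0, -0.201, -0.001, 0.0, -0.0]
[0.341, 0.082, -0.202, -0.001, 0.0, -0.177]
[0.683, 0.163, -0.202, -0.001, 0.0, -0.355]
[0.683, 0.163, 0.005, -0.001, 0.0, -0.355]
```

>>> apply_moves:
  moves:
    - [0,0,0,0,0,0]
    - [0,0,-0.15,0,0,0]
    - [0.06,0.015,-0.2,0,0,0]
    - [0.25,0.06,-0.2,0,0,-0.1]
    - [0.48,0.12,-0.2,0,0,-0.2]
    - [0.65,0.16,-0.2,0,0,-0.3]
    - [0.683,0.163,-0.2,0,0,-0.355]
    - [0.683,0.163,-0.18,0,0,-0.355]
    - [0.683,0.163,-0.08,0,0,-0.355]
    - [0.683,0.163,0.01,0,0,-0.355]
    - [0.683,0.163,0.01,0,0,-0.355]
  hand: 0.2

```text
time_s: 14.12
tcp_pos: [0.5054, -0.1711, 0.1238]
eef_rot: [179.9, -0.1, -128.1]
contact_force: [0.0, 0.3, 0.4]
gripper_width: 0.0349
```

```bash
python3 - <<'E'
from h import *
st();x,y,a=K[2];go((x,y,.1265,-128),(x,y,.125,-142.5))
p,d=imaging.capture("side");P=cloud("side",d)
for b in bars(P,d,c=(.568,-.093),R=.2): print(np.round(b,4))
E
```

```text
t 14.12 p [ 0.5054 -0.1711  0.1238] rot [ 1.7991e+02 -1.1000e-01 -1.2808e+02] F [0.  0.3 0.4] M [0.014 0.033 0.011] w 0.0349 j [  2.4  11.3 -23.4   0.  -55.4 -40.5]
[-0.003, -0.004, -0.013, 0.001, -0.001, -0.001]
[-0.003, -0.004, -0.006, 0.001, -0.001, 0.16]
[ 5.080000e-01 -1.594000e-01  1.479632e+02  6.579890e+01  5.440120e+01
  1.602000e-01  2.300000e+02]
[ 6.45100e-01 -1.52300e-01  2.12928e+01  8.69261e+01  1.94331e+01
  1.58600e-01  1.86000e+02]
[ 6.29000e-01 -1.24000e-02  4.95317e+01  8.92420e+01  1.62705e+01
  1.59000e-01  2.09000e+02]
[ 4.90000e-01 -2.93000e-02  2.21434e+01  8.92893e+01  1.92719e+01
  1.59000e-01  2.19000e+02]
```

>>> apply_moves:
  moves:
    - [-0.003,-0.003,-0.01,0,0,0]
    - [-0.003,-0.003,-0.01,0,0,0]
    - [-0.003,-0.003,-0.01,0,0,0]
    - [-0.003,-0.003,-0.007,0,0,0.05]
    - [-0.003,-0.003,-0.005,0,0,0.1]
    - [-0.003,-0.003,-0.0025,0,0,0.16]
    - [-0.003,-0.003,-0.0025,0,0,0.16]
  hand: 1.0

```text
time_s: 15.05
tcp_pos: [0.507, -0.1709, 0.126]
eef_rot: [-180.0, -0.0, -142.4]
contact_force: [-2.2, 2.9, 5.4]
gripper_width: 0.0113
```

```bash
python3 - <<'E'
from h import *
st();hop(4,-130.5,z=.1265)
E
```

```text
t 15.05 p [ 0.507  -0.1709  0.126 ] rot [-1.7998e+02 -4.0000e-02 -1.4239e+02] F [-2.2  2.9  5.4] M [1.238 1.015 0.231] w 0.0113 j [  2.4  11.2 -23.2   0.  -55.6 -54.8]
[0.0, -0.0, -0.21, -0.0, -0.0, 0.0]
[-0.479, 0.119, -0.21, -0.0, -0.0, -0.066]
[-0.957, 0.238, -0.211, -0.0, -0.0, -0.132]
[-0.957, 0.238, -0.003, -0.0, -0.0, -0.132]
```

>>> apply_moves:
  moves:
    - [0,0,0,0,0,0]
    - [0,0,-0.15,0,0,0]
    - [-0.1,0.02,-0.21,0,0,0]
    - [-0.35,0.09,-0.21,0,0,-0.05]
    - [-0.65,0.16,-0.21,0,0,-0.1]
    - [-0.9,0.22,-0.21,0,0,-0.132]
    - [-0.957,0.238,-0.21,0,0,-0.132]
    - [-0.957,0.238,-0.18,0,0,-0.132]
    - [-0.957,0.238,-0.08,0,0,-0.132]
    - [-0.957,0.238,0.0,0,0,-0.132]
    - [-0.957,0.238,0.0,0,0,-0.132]
  hand: 0.2

```text
time_s: 16.42
tcp_pos: [0.6281, -0.0173, 0.1243]
eef_rot: [179.9, -0.2, -130.6]
contact_force: [-0.2, 0.2, 0.2]
gripper_width: 0.035
```

```bash
python3 - <<'E'
from h import *
st();x,y,a=K[4];go((x,y,.1265,-130.5),(x,y,.125,-144.5))
E
```

```text
t 16.43 p [ 0.6281 -0.0173  0.1243] rot [ 179.91   -0.18 -130.57] F [-0.2  0.2  0.2] M [ 0.084  0.045 -0.003] w 0.035 j [ 16.2  19.7 -11.4   0.  -59.  -56.8]
[-0.009, -0.003, -0.011, 0.001, -0.002, -0.001]
[-0.009, -0.003, -0.004, 0.001, -0.002, 0.155]
```

>>> apply_moves:
  moves:
    - [-0.007,-0.003,-0.005,0,0,0]
    - [-0.007,-0.003,-0.005,0,0,0]
    - [-0.007,-0.003,-0.005,0,0,0]
    - [-0.007,-0.003,-0.003,0,0,0.05]
    - [-0.007,-0.003,0,0,0,0.1]
    - [-0.007,-0.003,0.003,0,0,0.15]
    - [-0.007,-0.003,0.003,0,0,0.15]
  hand: 1.0

```text
time_s: 17.3
tcp_pos: [0.6295, -0.0162, 0.1245]
eef_rot: [180.0, -0.2, -144.0]
contact_force: [-3.4, 2.9, 5.9]
gripper_width: 0.0114
```

```bash
python3 - <<'E'
from h import *
st();hop(1,-158,z=.1255)
E
```

```text
t 17.3 p [ 0.6295 -0.0162  0.1245] rot [ 1.7996e+02 -1.5000e-01 -1.4400e+02] F [-3.4  2.9  5.9] M [1.009 1.318 0.224] w 0.0114 j [ 16.3  19.8 -11.3   0.  -59.1 -70.3]
[0.001, 0.0, -0.217, 0.0, -0.002, -0.0]
[0.305, 0.172, -0.216, 0.0, -0.002, 0.078]
[0.609, 0.345, -0.215, 0.0, -0.002, 0.156]
[0.608, 0.345, -0.003, 0.0, -0.002, 0.156]
```

>>> apply_moves:
  moves:
    - [0,0,0,0,0,0]
    - [0,0,-0.15,0,0,0]
    - [0.05,0.03,-0.21,0,0,0]
    - [0.22,0.13,-0.21,0,0,0.05]
    - [0.42,0.24,-0.21,0,0,0.1]
    - [0.57,0.33,-0.21,0,0,0.156]
    - [0.609,0.345,-0.21,0,0,0.156]
    - [0.609,0.345,-0.18,0,0,0.156]
    - [0.609,0.345,-0.08,0,0,0.156]
    - [0.609,0.345,0,0,0,0.156]
    - [0.609,0.345,0,0,0,0.156]
  hand: 0.2

```text
time_s: 18.68
tcp_pos: [0.4901, -0.0322, 0.1232]
eef_rot: [180.0, -0.3, -158.0]
contact_force: [-0.0, -0.7, 0.6]
gripper_width: 0.035
```

```bash
python3 - <<'E'
from h import *
st();x,y,a=K[1];go((x,y,.1255,-158),(x,y,.124,-172))
E
```

```text
t 18.68 p [ 0.4901 -0.0322  0.1232] rot [ 179.98   -0.34 -158.02] F [-0.  -0.7  0.6] M [ 0.004 -0.039 -0.095] w 0.035 j [ 19.2   7.5 -28.3  -0.  -54.6 -87.2]
[-0.003, -0.0, -0.012, 0.0, -0.004, -0.0]
[-0.003, -0.0, -0.004, -0.0, -0.004, 0.155]
```

>>> apply_moves:
  moves:
    - [-0.002,0,-0.005,0,-0.004,0]
    - [-0.002,0,-0.005,0,-0.004,0]
    - [-0.002,0,-0.005,0,-0.004,0]
    - [-0.002,0,-0.003,0,-0.004,0.05]
    - [-0.002,0,0,0,-0.004,0.1]
    - [-0.002,0,0.003,0,-0.004,0.16]
    - [-0.002,0,0.003,0,-0.004,0.16]
  hand: 1.0

```text
time_s: 19.55
tcp_pos: [0.4907, -0.0316, 0.1232]
eef_rot: [180.0, 0.1, -172.3]
contact_force: [-2.1, 3.1, 4.7]
gripper_width: 0.0113
```

```bash
python3 - <<'E'
from h import *
st();hop(3,-158.8,z=.1255)
E
```

```text
t 19.55 p [ 0.4907 -0.0316  0.1232] rot [ 1.7999e+02  8.0000e-02 -1.7235e+02] F [-2.1  3.1  4.7] M [1.247 0.801 0.187] w 0.0113 j [  19.3    7.3  -28.5    0.   -54.1 -101.6]
[-0.0, 0.0, -0.224, 0.0, 0.001, 0.0]
[-0.342, -0.358, -0.224, 0.0, 0.001, -0.075]
[-0.684, -0.716, -0.223, -0.0, 0.001, -0.151]
[-0.684, -0.716, -0.011, -0.0, 0.001, -0.151]
```

>>> apply_moves:
  moves:
    - [0,0,0,0,0,0]
    - [0,0,-0.15,0,0,0]
    - [-0.06,-0.06,-0.22,0,0,0]
    - [-0.24,-0.25,-0.22,0,0,-0.05]
    - [-0.46,-0.48,-0.22,0,0,-0.1]
    - [-0.64,-0.67,-0.22,0,0,-0.151]
    - [-0.684,-0.716,-0.22,0,0,-0.151]
    - [-0.684,-0.716,-0.18,0,0,-0.151]
    - [-0.684,-0.716,-0.08,0,0,-0.151]
    - [-0.684,-0.716,-0.005,0,0,-0.151]
    - [-0.684,-0.716,-0.005,0,0,-0.151]
  hand: 0.2

```text
time_s: 20.92
tcp_pos: [0.6439, -0.1546, 0.1232]
eef_rot: [180.0, -0.0, -158.7]
contact_force: [0.1, -0.1, 0.1]
gripper_width: 0.0348
```

```bash
python3 - <<'E'
from h import *
st();x,y,a=K[3];go((x,y,.1255,-158.8),(x,y,.124,-173))
p,d=imaging.capture("side");P=cloud("side",d)
for b in bars(P,d,c=(.568,-.093),R=.2,zlo=.148): print(np.round(b,4))
E
```

```text
t 20.93 p [ 0.6439 -0.1546  0.1232] rot [ 1.7995e+02 -5.0000e-02 -1.5872e+02] F [ 0.1 -0.1  0.1] M [0.016 0.035 0.008] w 0.0348 j [  3.3  22.7  -7.   -0.  -60.4 -72. ]
[-0.005, -0.006, -0.012, 0.001, -0.001, 0.001]
[-0.005, -0.006, -0.004, 0.0, -0.001, 0.159]
[ 5.06400e-01 -1.66600e-01  3.83316e+01  8.95254e+01  1.56803e+01
  1.57500e-01  1.84000e+02]
[ 6.29600e-01 -1.19000e-02  3.69040e+01  8.88173e+01  1.46119e+01
  1.57300e-01  2.19000e+02]
[ 4.90300e-01 -2.85000e-02  7.70650e+00  8.96354e+01  1.65618e+01
  1.57200e-01  2.30000e+02]
```

>>> apply_moves:
  moves:
    - [-0.003,-0.005,-0.005,0,0,0]
    - [-0.003,-0.005,-0.005,0,0,0]
    - [-0.003,-0.005,-0.005,0,0,0]
    - [-0.003,-0.005,-0.003,0,0,0.05]
    - [-0.003,-0.005,0,0,0,0.1]
    - [-0.003,-0.005,0.003,0,0,0.16]
    - [-0.003,-0.005,0.003,0,0,0.16]
  hand: 1.0

```text
time_s: 21.85
tcp_pos: [0.6457, -0.1547, 0.1245]
eef_rot: [180.0, 0.1, -173.1]
contact_force: [-2.3, 4.7, 4.8]
gripper_width: 0.0111
```

```bash
python3 - <<'E'
from h import *
st();hop(2,-141.5,z=.125)
E
```

```text
t 21.85 p [ 0.6457 -0.1547  0.1245] rot [ 1.7996e+02  7.0000e-02 -1.7314e+02] F [-2.3  4.7  4.8] M [1.659 0.851 0.226] w 0.0111 j [  3.3  22.7  -6.8  -0.1 -60.4 -86.4]
[-0.0, 0.0, -0.218, 0.0, 0.001, 0.0]
[0.351, 0.001, -0.218, 0.0, 0.001, -0.176]
[0.702, 0.002, -0.218, 0.0, 0.001, -0.352]
[0.702, 0.002, -0.003, 0.0, 0.001, -0.352]
```

>>> apply_moves:
  moves:
    - [0,0,0,0,0,0]
    - [0,0,-0.15,0,0,0]
    - [0.06,0,-0.21,0,0,0]
    - [0.24,0,-0.21,0,0,-0.1]
    - [0.48,0,-0.21,0,0,-0.2]
    - [0.66,0,-0.21,0,0,-0.3]
    - [0.702,0.002,-0.21,0,0,-0.352]
    - [0.702,0.002,-0.18,0,0,-0.352]
    - [0.702,0.002,-0.08,0,0,-0.352]
    - [0.702,0.002,0,0,0,-0.352]
    - [0.702,0.002,0,0,0,-0.352]
  hand: 0.2

```text
time_s: 23.22
tcp_pos: [0.5053, -0.1711, 0.1226]
eef_rot: [179.9, -0.1, -141.5]
contact_force: [-0.2, -0.1, 0.9]
gripper_width: 0.0352
```

```bash
python3 - <<'E'
from h import *
st();x,y,a=K[2];go((x,y,.125,-141.5),(x,y,.124,-151))
E
```

```text
t 23.23 p [ 0.5053 -0.1711  0.1226] rot [ 1.7988e+02 -7.0000e-02 -1.4152e+02] F [-0.2 -0.1  0.9] M [0.009 0.038 0.023] w 0.0352 j [  2.3  11.4 -23.5  -0.1 -55.3 -53.8]
[-0.004, -0.003, -0.012, 0.001, -0.001, -0.0]
[-0.004, -0.003, -0.007, 0.001, -0.001, 0.105]
```

>>> apply_moves:
  moves:
    - [-0.003,-0.003,-0.005,0,0,0]
    - [-0.003,-0.003,-0.005,0,0,0]
    - [-0.003,-0.003,-0.005,0,0,0]
    - [-0.003,-0.003,-0.003,0,0,0.03]
    - [-0.003,-0.003,-0.002,0,0,0.06]
  hand: 1.0

```text
time_s: 23.85
tcp_pos: [0.5065, -0.1711, 0.1236]
eef_rot: [179.9, -0.0, -147.0]
contact_force: [-1.0, 0.9, 1.8]
gripper_width: 0.0114
```

```bash
python3 -c "
from h import *
st()"
```

```text
t 23.85 p [ 0.5065 -0.1711  0.1236] rot [ 1.7992e+02 -4.0000e-02 -1.4696e+02] F [-1.   0.9  1.8] M [0.434 0.289 0.406] w 0.0114 j [  2.3  11.4 -23.3  -0.1 -55.4 -59.3]
```

>>> apply_moves:
  moves:
    - [0,0,0.001,0,0,0.025]
    - [0,0,0.002,0,0,0.05]

```text
time_s: 24.1
tcp_pos: [0.5064, -0.171, 0.1232]
eef_rot: [179.9, -0.0, -151.5]
contact_force: [0.2, -0.0, -1.9]
gripper_width: 0.0116
```

```bash
python3 -c "
from h import *
st()
imaging.capture('side');st()
imaging.capture('side');st()
hop(4,-143.5,z=.124)
"
```

```text
t 24.1 p [ 0.5064 -0.171   0.1232] rot [ 1.7993e+02 -4.0000e-02 -1.5150e+02] F [ 0.2 -0.  -1.9] M [ 0.064 -0.08   0.455] w 0.0116 j [  2.3  11.4 -23.4  -0.1 -55.3 -63.8]
t 24.15 p [ 0.5064 -0.171   0.1232] rot [ 1.7993e+02 -4.0000e-02 -1.5161e+02] F [ 0.1  0.2 -1.6] M [ 0.01  -0.118  0.444] w 0.0117 j [  2.3  11.4 -23.4  -0.1 -55.3 -63.9]
t 24.2 p [ 0.5064 -0.171   0.1232] rot [ 1.7992e+02 -4.0000e-02 -1.5146e+02] F [-0.4  0.2 -1.6] M [ 0.024 -0.082  0.376] w 0.0116 j [  2.3  11.4 -23.4  -0.1 -55.3 -63.8]
[0.0, 0.0, -0.224, 0.001, -0.0, -0.0]
[-0.455, 0.193, -0.224, 0.001, -0.0, -0.044]
[-0.911, 0.385, -0.224, 0.001, -0.0, -0.088]
[-0.911, 0.385, -0.004, 0.001, -0.0, -0.088]
```

>>> apply_moves:
  moves:
    - [0,0,0,0,0,0]
    - [0,0,-0.15,0,0,0]
    - [-0.1,0.04,-0.22,0,0,0]
    - [-0.34,0.14,-0.22,0,0,-0.03]
    - [-0.62,0.26,-0.22,0,0,-0.06]
    - [-0.86,0.36,-0.22,0,0,-0.088]
    - [-0.911,0.385,-0.22,0,0,-0.088]
    - [-0.911,0.385,-0.18,0,0,-0.088]
    - [-0.911,0.385,-0.08,0,0,-0.088]
    - [-0.911,0.385,0,0,0,-0.088]
    - [-0.911,0.385,0,0,0,-0.088]
  hand: 0.2

```text
time_s: 25.58
tcp_pos: [0.6283, -0.0172, 0.1217]
eef_rot: [179.8, -0.2, -143.6]
contact_force: [-0.1, -1.2, -0.9]
gripper_width: 0.0354
```

```bash
python3 - <<'E'
from h import *
st();x,y,a=K[4];go((x,y,.124,-143.5),(x,y,.123,-153))
E
```

```text
t 25.57 p [ 0.6283 -0.0172  0.1217] rot [ 179.85   -0.18 -143.61] F [-0.1 -1.2 -0.9] M [ 0.034 -0.023 -0.052] w 0.0354 j [ 16.1  19.9 -11.5  -0.1 -58.8 -69.7]
[-0.008, -0.001, -0.012, 0.002, -0.002, -0.001]
[-0.008, -0.001, -0.007, 0.002, -0.002, 0.104]
```

>>> apply_moves:
  moves:
    - [-0.006,-0.001,-0.005,0,0,0]
    - [-0.006,-0.001,-0.005,0,0,0]
    - [-0.006,-0.001,-0.005,0,0,0]
    - [-0.006,-0.001,-0.003,0,0,0.03]
    - [-0.006,-0.001,-0.002,0,0,0.06]
  hand: 1.0

```text
time_s: 26.2
tcp_pos: [0.6293, -0.0162, 0.1228]
eef_rot: [179.9, -0.2, -149.0]
contact_force: [-2.4, 2.1, 3.3]
gripper_width: 0.0112
```

```bash
python3 -c "
from h import *
st()"
```

```text
t 26.2 p [ 0.6293 -0.0162  0.1228] rot [ 1.7986e+02 -1.6000e-01 -1.4903e+02] F [-2.4  2.1  3.3] M [0.922 0.857 0.377] w 0.0112 j [ 16.2  19.9 -11.3  -0.1 -59.  -75.2]
```

>>> apply_moves:
  moves:
    - [0,0,0.001,0,0,0.025]
    - [0,0,0.002,0,0,0.05]

```text
time_s: 26.45
tcp_pos: [0.6292, -0.016, 0.1225]
eef_rot: [179.9, -0.2, -153.6]
contact_force: [0.2, 0.5, -2.9]
gripper_width: 0.0116
```

```bash
python3 -c "
from h import *
st()
hop(1,-172.5,z=.123)
"
```

```text
t 26.45 p [ 0.6292 -0.016   0.1225] rot [ 1.7987e+02 -1.7000e-01 -1.5356e+02] F [ 0.2  0.5 -2.9] M [ 0.073 -0.05   0.375] w 0.0116 j [ 16.2  19.9 -11.3  -0.1 -58.9 -79.7]
[0.001, 0.001, -0.228, 0.001, -0.002, -0.0]
[0.329, 0.119, -0.226, 0.001, -0.002, 0.105]
[0.657, 0.238, -0.225, 0.001, -0.002, 0.21]
[0.656, 0.237, -0.0, 0.001, -0.002, 0.21]
```

>>> apply_moves:
  moves:
    - [0,0,0,0,0,0]
    - [0,0,-0.15,0,0,0]
    - [0.05,0.02,-0.22,0,0,0]
    - [0.23,0.08,-0.22,0,0,0.08]
    - [0.44,0.16,-0.22,0,0,0.16]
    - [0.61,0.22,-0.22,0,0,0.21]
    - [0.657,0.238,-0.22,0,0,0.21]
    - [0.657,0.238,-0.18,0,0,0.21]
    - [0.657,0.238,-0.08,0,0,0.21]
    - [0.657,0.238,0,0,0,0.21]
    - [0.657,0.238,0,0,0,0.21]
  hand: 0.2

```text
time_s: 27.82
tcp_pos: [0.4901, -0.032, 0.1213]
eef_rot: [180.0, -0.4, -172.4]
contact_force: [-0.3, -0.0, 0.1]
gripper_width: 0.0351
```

```bash
python3 - <<'E'
from h import *
st();x,y,a=K[1];go((x,y,.123,-172.5),(x,y,.122,-181.5))
E
```

```text
t 27.82 p [ 0.4901 -0.032   0.1213] rot [ 179.96   -0.38 -172.44] F [-0.3 -0.   0.1] M [-0.047  0.005 -0.02 ] w 0.0351 j [ 1.910e+01  7.700e+00 -2.830e+01 -1.000e-01 -5.440e+01 -1.015e+02]
[-0.003, -0.0, -0.009, 0.0, -0.004, 0.001]
[-0.003, -0.0, -0.004, 0.0, -0.004, 0.101]
```

>>> apply_moves:
  moves:
    - [-0.003,0,-0.005,0,-0.003,0]
    - [-0.003,0,-0.005,0,-0.003,0]
    - [-0.003,0,-0.005,0,-0.003,0]
    - [-0.003,0,-0.003,0,-0.003,0.03]
    - [-0.003,0,-0.002,0,-0.003,0.06]
  hand: 1.0

```text
time_s: 28.45
tcp_pos: [0.491, -0.0315, 0.1222]
eef_rot: [179.9, -0.0, -177.9]
contact_force: [-0.7, 2.6, 0.8]
gripper_width: 0.0111
```

```bash
python3 -c "
from h import *
st()"
```

```text
t 28.45 p [ 0.491  -0.0315  0.1222] rot [ 1.7994e+02 -5.0000e-02 -1.7788e+02] F [-0.7  2.6  0.8] M [0.852 0.184 0.352] w 0.0111 j [ 1.92e+01  7.50e+00 -2.84e+01 -1.00e-01 -5.41e+01 -1.07e+02]
```

>>> apply_moves:
  moves:
    - [0,0,0.001,0,0,0.025]
    - [0,0,0.002,0,0,0.05]

```text
time_s: 28.7
tcp_pos: [0.4911, -0.0314, 0.1218]
eef_rot: [179.9, -0.0, 177.6]
contact_force: [-0.0, -0.9, -3.2]
gripper_width: 0.0114
```

```bash
python3 -c "
from h import *
st()
hop(3,-173,z=.123)
"
```

```text
t 28.7 p [ 0.4911 -0.0314  0.1218] rot [ 1.7994e+02 -4.0000e-02  1.7758e+02] F [-0.  -0.9 -3.2] M [ 0.003 -0.295  0.431] w 0.0114 j [ 1.920e+01  7.500e+00 -2.850e+01 -1.000e-01 -5.410e+01 -1.116e+02]
[0.0, 0.0, -0.231, 0.001, -0.0, -0.0]
[-0.398, -0.293, -0.231, -0.001, -0.001, 1.948]
[-0.797, -0.587, -0.232, 0.001, -0.0, -0.105]
[-0.797, -0.587, -0.007, 0.001, -0.0, -0.105]
```

>>> apply_moves:
  moves:
    - [0,0,0,0,0,0]
    - [0,0,-0.15,0,0,0]
    - [-0.07,-0.05,-0.23,0,0,0]
    - [-0.28,-0.21,-0.23,0,0,-0.04]
    - [-0.54,-0.4,-0.23,0,0,-0.08]
    - [-0.75,-0.55,-0.23,0,0,-0.105]
    - [-0.797,-0.587,-0.23,0,0,-0.105]
    - [-0.797,-0.587,-0.19,0,0,-0.105]
    - [-0.797,-0.587,-0.09,0,0,-0.105]
    - [-0.797,-0.587,-0.005,0,0,-0.105]
    - [-0.797,-0.587,-0.005,0,0,-0.105]
  hand: 0.2

```text
time_s: 30.08
tcp_pos: [0.6438, -0.1546, 0.1213]
eef_rot: [179.9, -0.2, -172.9]
contact_force: [0.5, 0.9, 0.6]
gripper_width: 0.0349
```

```bash
python3 - <<'E'
from h import *
st();x,y,a=K[3];go((x,y,.123,-173),(x,y,.122,-182.5))
p,d=imaging.capture("side");P=cloud("side",d)
for b in bars(P,d,c=(.568,-.093),R=.2,zlo=.146): print(np.round(b,4))
E
```

```text
t 30.07 p [ 0.6438 -0.1546  0.1213] rot [ 179.9    -0.18 -172.92] F [0.5 0.9 0.6] M [-0.008  0.013  0.046] w 0.0349 j [  3.3  22.8  -7.   -0.1 -60.3 -86.2]
[-0.008, -0.005, -0.009, 0.001, -0.002, 0.001]
[-0.008, -0.005, -0.004, 0.001, -0.002, 0.106]
[ 5.07000e-01 -1.66600e-01  2.97255e+01  8.93723e+01  1.67211e+01
  1.55900e-01  2.02000e+02]
[ 6.28100e-01 -1.21000e-02  2.79874e+01  8.93183e+01  2.03600e+01
  1.55900e-01  2.33000e+02]
[ 4.904000e-01 -2.820000e-02  1.788914e+02  1.472630e+01  8.958750e+01
  1.567000e-01  2.370000e+02]
```

>>> apply_moves:
  moves:
    - [-0.006,-0.004,-0.005,0,0,0]
    - [-0.006,-0.004,-0.005,0,0,0]
    - [-0.006,-0.004,-0.005,0,0,0]
    - [-0.006,-0.004,-0.003,0,0,0.03]
    - [-0.006,-0.004,-0.002,0,0,0.06]
  hand: 1.0

```text
time_s: 30.75
tcp_pos: [0.6462, -0.1546, 0.1236]
eef_rot: [179.9, -0.0, -178.4]
contact_force: [-2.2, 4.0, 3.9]
gripper_width: 0.0112
```

```bash
python3 -c "
from h import *
st()"
```

```text
t 30.75 p [ 0.6462 -0.1546  0.1236] rot [ 1.7990e+02 -3.0000e-02 -1.7835e+02] F [-2.2  4.   3.9] M [1.696 0.578 0.409] w 0.0112 j [  3.3  22.8  -6.7  -0.1 -60.5 -91.6]
```

>>> apply_moves:
  moves:
    - [0,0,0.001,0,0,0.025]
    - [0,0,0.002,0,0,0.05]

```text
time_s: 31.0
tcp_pos: [0.6462, -0.1545, 0.1233]
eef_rot: [179.9, -0.0, 177.1]
contact_force: [-0.9, 0.4, 0.3]
gripper_width: 0.0114
```

```bash
python3 -c "
from h import *
st()
hop(2,-150.3,z=.122)
"
```

```text
t 31.0 p [ 0.6462 -0.1545  0.1233] rot [ 1.7990e+02 -4.0000e-02  1.7711e+02] F [-0.9  0.4  0.3] M [ 0.093 -0.078  0.365] w 0.0114 j [  3.3  22.8  -6.7  -0.1 -60.5 -96.1]
[0.0, 0.0, -0.224, 0.001, -0.0, -0.0]
[0.347, -0.059, -0.223, -0.0, -0.002, 1.819]
[0.695, -0.118, -0.223, 0.001, -0.0, -0.362]
[0.695, -0.118, 0.007, 0.001, -0.0, -0.362]
```

>>> apply_moves:
  moves:
    - [0,0,-0.01,0,0,0]
    - [0.02,0,-0.17,0,0,0]
    - [0.15,-0.02,-0.22,0,0,-0.08]
    - [0.38,-0.06,-0.22,0,0,-0.18]
    - [0.6,-0.1,-0.22,0,0,-0.28]
    - [0.695,-0.118,-0.22,0,0,-0.362]
    - [0.695,-0.118,-0.21,0,0,-0.362]
    - [0.695,-0.118,-0.1,0,0,-0.362]
    - [0.695,-0.118,0.007,0,0,-0.362]
    - [0.695,-0.118,0.007,0,0,-0.362]
  hand: 0.25

```text
time_s: 32.25
tcp_pos: [0.5058, -0.171, 0.1205]
eef_rot: [179.8, -0.1, -150.4]
contact_force: [1.0, -0.6, -0.1]
gripper_width: 0.0328
```

>>> apply_moves:
  moves:
    - [0,0,0,0,0,0]
    - [0,0,0,0,0,0]
    - [0,0,0,0,0,0.02]
    - [0,0,0.001,0,0,0.05]
  hand: 1.0

```text
time_s: 32.75
tcp_pos: [0.5064, -0.171, 0.121]
eef_rot: [179.9, -0.1, -155.0]
contact_force: [0.2, 1.2, -0.3]
gripper_width: 0.0115
```

```bash
python3 -c "
from h import *
st()"
```

```text
t 32.75 p [ 0.5064 -0.171   0.121 ] rot [ 1.7986e+02 -8.0000e-02 -1.5500e+02] F [ 0.2  1.2 -0.3] M [ 0.256 -0.106  0.405] w 0.0115 j [  2.3  11.6 -23.4  -0.1 -55.1 -67.2]
```

>>> apply_moves:
  moves:
    - [0,0,0.001,0,0,0.03]

```text
time_s: 32.88
tcp_pos: [0.5064, -0.1709, 0.1209]
eef_rot: [179.9, -0.1, -157.8]
contact_force: [0.8, -0.5, -4.0]
gripper_width: 0.0116
```

```bash
python3 -c "
from h import *
st()"
```

```text
t 32.88 p [ 0.5064 -0.1709  0.1209] rot [ 1.7987e+02 -8.0000e-02 -1.5784e+02] F [ 0.8 -0.5 -4. ] M [-0.325 -0.156  0.405] w 0.0116 j [  2.3  11.6 -23.5  -0.1 -55.1 -70.1]
```

>>> apply_moves:
  moves:
    - [0,0,0.001,0,0,0.03]

```text
time_s: 33.0
tcp_pos: [0.5063, -0.1709, 0.1207]
eef_rot: [179.9, -0.1, -160.7]
contact_force: [0.3, 0.6, -2.9]
gripper_width: 0.0116
```

```bash
python3 -c "
from h import *
st()"
```

```text
t 33.0 p [ 0.5063 -0.1709  0.1207] rot [ 1.7988e+02 -8.0000e-02 -1.6067e+02] F [ 0.3  0.6 -2.9] M [-0.204 -0.26   0.502] w 0.0116 j [  2.3  11.6 -23.5  -0.1 -55.1 -72.9]
```

>>> apply_moves:
  moves:
    - [0,0,0.001,0,0,0.015]

```text
time_s: 33.12
tcp_pos: [0.5064, -0.1708, 0.1207]
eef_rot: [179.9, -0.1, -162.1]
contact_force: [0.7, -0.0, -1.1]
gripper_width: 0.0113
```

```bash
python3 -c "
from h import *
st()
hop(4,-152,z=.1205)"
```

```text
t 33.12 p [ 0.5064 -0.1708  0.1207] rot [ 1.7989e+02 -7.0000e-02 -1.6210e+02] F [ 0.7 -0.  -1.1] M [-0.038 -0.05   0.54 ] w 0.0113 j [  2.3  11.5 -23.5  -0.1 -55.1 -74.4]
[0.0, 0.0, -0.237, 0.001, -0.001, -0.0]
[-0.412, 0.273, -0.237, 0.001, -0.001, -0.056]
[-0.824, 0.546, -0.237, 0.001, -0.001, -0.112]
[-0.824, 0.546, 0.001, 0.001, -0.001, -0.112]
```

>>> apply_moves:
  moves:
    - [0,0,-0.01,0,0,0]
    - [-0.02,0.01,-0.17,0,0,0]
    - [-0.2,0.13,-0.235,0,0,-0.03]
    - [-0.44,0.29,-0.235,0,0,-0.07]
    - [-0.68,0.45,-0.235,0,0,-0.1]
    - [-0.824,0.546,-0.235,0,0,-0.112]
    - [-0.824,0.546,-0.22,0,0,-0.112]
    - [-0.824,0.546,-0.1,0,0,-0.112]
    - [-0.824,0.546,0.003,0,0,-0.112]
    - [-0.824,0.546,0.003,0,0,-0.112]
  hand: 0.25

```text
time_s: 34.38
tcp_pos: [0.628, -0.0171, 0.1188]
eef_rot: [179.8, -0.2, -152.1]
contact_force: [-0.0, -0.1, 0.4]
gripper_width: 0.0327
```

>>> apply_moves:
  moves:
    - [0,0,0,0,0,0]
    - [0,0,0,0,0,0]
    - [0,0,0,0,0,0.02]
    - [0,0,0.001,0,0,0.05]
  hand: 1.0

```text
time_s: 34.88
tcp_pos: [0.6281, -0.0166, 0.1196]
eef_rot: [179.8, -0.2, -156.7]
contact_force: [-2.3, 4.1, 3.4]
gripper_width: 0.0114
```

```bash
python3 -c "
from h import *
st()"
```

```text
t 34.88 p [ 0.6281 -0.0166  0.1196] rot [ 179.82   -0.18 -156.66] F [-2.3  4.1  3.4] M [1.259 1.049 0.554] w 0.0114 j [ 16.2  20.  -11.6  -0.2 -58.6 -82.7]
```

>>> apply_moves:
  moves:
    - [0,0,0.001,0,0,0.03]

```text
time_s: 35.0
tcp_pos: [0.6279, -0.0164, 0.1195]
eef_rot: [179.8, -0.2, -159.5]
contact_force: [2.2, -0.9, -6.0]
gripper_width: 0.0115
```

```bash
python3 -c "
from h import *
st()"
```

```text
t 35.0 p [ 0.6279 -0.0164  0.1195] rot [ 179.82   -0.18 -159.47] F [ 2.2 -0.9 -6. ] M [-0.602 -0.634  0.512] w 0.0115 j [ 16.2  20.  -11.7  -0.2 -58.6 -85.5]
```

>>> apply_moves:
  moves:
    - [0,0,0.001,0,0,0.015]

```text
time_s: 35.12
tcp_pos: [0.6279, -0.0163, 0.1194]
eef_rot: [179.8, -0.2, -160.9]
contact_force: [0.7, -1.3, -2.9]
gripper_width: 0.0112
```

```bash
python3 -c "
from h import *
st()"
```

```text
t 35.12 p [ 0.6279 -0.0163  0.1194] rot [ 179.83   -0.18 -160.88] F [ 0.7 -1.3 -2.9] M [-0.188 -0.257  0.506] w 0.0112 j [ 16.2  20.  -11.7  -0.2 -58.5 -87. ]
```

```bash
python3 -c "
from h import *
hop(1,-181,z=.1205)"
```

```text
[0.001, 0.001, -0.243, 0.002, -0.002, -0.0]
[0.338, 0.076, -0.241, 0.002, -0.002, 0.112]
[0.675, 0.152, -0.24, 0.001, -0.002, 0.224]
[0.675, 0.151, -0.003, 0.001, -0.002, 0.224]
```

>>> apply_moves:
  moves:
    - [0,0,-0.01,0,0,0]
    - [0.02,0,-0.17,0,0,0]
    - [0.15,0.03,-0.24,0,0,0.06]
    - [0.36,0.08,-0.24,0,0,0.13]
    - [0.57,0.13,-0.24,0,0,0.2]
    - [0.675,0.152,-0.24,0,0,0.224]
    - [0.675,0.152,-0.23,0,0,0.224]
    - [0.675,0.152,-0.1,0,0,0.224]
    - [0.675,0.152,0.002,0,-0.002,0.224]
    - [0.675,0.152,0.002,0,-0.002,0.224]
  hand: 0.25

```text
time_s: 36.38
tcp_pos: [0.4901, -0.032, 0.1185]
eef_rot: [179.9, -0.2, 179.0]
contact_force: [-0.3, 0.9, 0.1]
gripper_width: 0.0329
```

>>> apply_moves:
  moves:
    - [0,0,0,0,0,0]
    - [0,0,0,0,0,0]
    - [0,0,0,0,0,0.02]
    - [0,0,0.001,0,0,0.05]
  hand: 1.0

```text
time_s: 36.88
tcp_pos: [0.4908, -0.0314, 0.119]
eef_rot: [179.9, -0.1, 174.4]
contact_force: [-0.9, 3.4, 2.2]
gripper_width: 0.0116
```

```bash
python3 -c "
from h import *
st()"
```

```text
t 36.88 p [ 0.4908 -0.0314  0.119 ] rot [ 1.7988e+02 -1.1000e-01  1.7439e+02] F [-0.9  3.4  2.2] M [1.159 0.211 0.401] w 0.0116 j [  19.2    7.7  -28.6   -0.2  -53.8 -114.7]
```

>>> apply_moves:
  moves:
    - [0,0,0.001,0,0,0.02]

```text
time_s: 37.0
tcp_pos: [0.4908, -0.0313, 0.119]
eef_rot: [179.9, -0.1, 172.5]
contact_force: [0.7, -1.0, -3.6]
gripper_width: 0.0116
```

```bash
python3 -c "
from h import *
st()"
```

```text
t 37.0 p [ 0.4908 -0.0313  0.119 ] rot [ 1.7988e+02 -1.1000e-01  1.7250e+02] F [ 0.7 -1.  -3.6] M [-0.3   -0.085  0.44 ] w 0.0116 j [  19.2    7.7  -28.6   -0.2  -53.7 -116.6]
```

>>> apply_moves:
  moves:
    - [0,0,0.001,0,0,0.025]

```text
time_s: 37.12
tcp_pos: [0.4908, -0.0313, 0.1189]
eef_rot: [179.9, -0.1, 170.2]
contact_force: [-0.4, 0.4, -1.1]
gripper_width: 0.0113
```

```bash
python3 -c "
from h import *
st()"
```

```text
t 37.12 p [ 0.4908 -0.0313  0.1189] rot [ 1.7989e+02 -1.0000e-01  1.7017e+02] F [-0.4  0.4 -1.1] M [ 0.096 -0.055  0.506] w 0.0113 j [  19.2    7.7  -28.6   -0.2  -53.7 -118.9]
```

>>> apply_moves:
  moves:
    - [0,0,0.001,0,0,0.015]

```text
time_s: 37.25
tcp_pos: [0.4908, -0.0313, 0.1188]
eef_rot: [179.9, -0.1, 168.8]
contact_force: [0.2, 1.8, 0.9]
gripper_width: 0.0114
```

```bash
python3 -c "
from h import *
st()
hop(3,-182,z=.1215)"
```

```text
t 37.25 p [ 0.4908 -0.0313  0.1188] rot [ 1.7990e+02 -1.0000e-01  1.6876e+02] F [0.2 1.8 0.9] M [0.412 0.13  0.522] w 0.0114 j [  19.2    7.7  -28.7   -0.2  -53.7 -120.3]
[0.0, 0.0, -0.246, 0.001, -0.001, -0.0]
[-0.439, -0.228, -0.247, -0.002, -0.002, 1.949]
[-0.879, -0.457, -0.248, 0.001, -0.001, -0.103]
[-0.879, -0.458, -0.016, 0.001, -0.001, -0.103]
```

>>> apply_moves:
  moves:
    - [0,0,-0.01,0,0,0]
    - [-0.02,-0.01,-0.17,0,0,0]
    - [-0.2,-0.1,-0.245,0,0,-0.03]
    - [-0.46,-0.24,-0.245,0,0,-0.06]
    - [-0.72,-0.38,-0.245,0,0,-0.09]
    - [-0.879,-0.457,-0.245,0,0,-0.106]
    - [-0.879,-0.457,-0.235,0,0,-0.106]
    - [-0.879,-0.457,-0.11,0,0,-0.106]
    - [-0.879,-0.457,-0.014,0,0,-0.106]
    - [-0.879,-0.457,-0.014,0,0,-0.106]
  hand: 0.25

```text
time_s: 38.5
tcp_pos: [0.6438, -0.1548, 0.1199]
eef_rot: [179.9, -0.3, 178.3]
contact_force: [-0.0, -0.2, 0.9]
gripper_width: 0.0329
```

```bash
python3 -c "
from h import *
p,d=imaging.capture('side');P=cloud('side',d)
for b in bars(P,d,c=(.568,-.093),R=.2,zlo=.145): print(np.round(b,4))
"
```

```text
[  0.6223  -0.1546 154.272   28.373   46.1673   0.1544  94.    ]
[ 5.05200e-01 -1.65800e-01  2.01826e+01  8.90478e+01  1.71909e+01
  1.55200e-01  2.05000e+02]
[ 6.28600e-01 -1.27000e-02  2.13059e+01  8.77467e+01  1.63773e+01
  1.55400e-01  2.32000e+02]
[ 4.906000e-01 -2.870000e-02  1.708319e+02  1.586770e+01  8.989890e+01
  1.555000e-01  2.330000e+02]
```

>>> apply_moves:
  moves:
    - [0,0,0,0,0,0]
    - [0,0,0,0,0,0]
    - [0,0,0,0,0,0.02]
    - [0,0,0.001,0,0,0.05]
  hand: 1.0

```text
time_s: 39.05
tcp_pos: [0.6452, -0.1545, 0.122]
eef_rot: [179.9, -0.1, 173.7]
contact_force: [-1.7, 3.5, 5.1]
gripper_width: 0.0111
```

```bash
python3 -c "
from h import *
st()"
```

```text
t 39.05 p [ 0.6452 -0.1545  0.122 ] rot [ 1.7989e+02 -8.0000e-02  1.7372e+02] F [-1.7  3.5  5.1] M [1.258 0.429 0.41 ] w 0.0111 j [  3.3  22.8  -6.9  -0.1 -60.3 -99.5]
```

>>> apply_moves:
  moves:
    - [0,0,0.001,0,0,0.02]

```text
time_s: 39.17
tcp_pos: [0.6452, -0.1544, 0.122]
eef_rot: [179.9, -0.1, 171.8]
contact_force: [0.3, -0.1, -2.0]
gripper_width: 0.0114
```

```bash
python3 -c "
from h import *
st()"
```

```text
t 39.17 p [ 0.6452 -0.1544  0.122 ] rot [ 1.7989e+02 -8.0000e-02  1.7182e+02] F [ 0.3 -0.1 -2. ] M [-0.3   -0.097  0.502] w 0.0114 j [ 3.300e+00  2.280e+01 -6.900e+00 -1.000e-01 -6.030e+01 -1.014e+02]
```

>>> apply_moves:
  moves:
    - [0,0,0.001,0,0,0.015]

```text
time_s: 39.3
tcp_pos: [0.6453, -0.1544, 0.1219]
eef_rot: [179.9, -0.1, 170.4]
contact_force: [0.0, 0.1, 0.8]
gripper_width: 0.0116
```

```bash
python3 -c "
from h import *
st()"
```

```text
t 39.3 p [ 0.6453 -0.1544  0.1219] rot [ 1.7990e+02 -7.0000e-02  1.7041e+02] F [0.  0.1 0.8] M [0.263 0.192 0.502] w 0.0116 j [ 3.300e+00  2.280e+01 -6.900e+00 -1.000e-01 -6.030e+01 -1.028e+02]
```

>>> apply_moves:
  moves:
    - [0,0,0.001,0,0,0.01]

```text
time_s: 39.42
tcp_pos: [0.6453, -0.1544, 0.1219]
eef_rot: [179.9, -0.1, 169.5]
contact_force: [-0.8, 1.2, 3.0]
gripper_width: 0.0113
```

```bash
python3 -c "
from h import *
st()
hop(2,-160,z=.1195)"
```

```text
t 39.42 p [ 0.6453 -0.1544  0.1219] rot [ 1.7991e+02 -7.0000e-02  1.6946e+02] F [-0.8  1.2  3. ] M [0.515 0.379 0.507] w 0.0113 j [ 3.300e+00  2.280e+01 -6.900e+00 -1.000e-01 -6.030e+01 -1.038e+02]
[0.0, 0.0, -0.231, 0.001, -0.001, -0.0]
[0.334, -0.104, -0.23, -0.001, -0.002, 1.83]
[0.668, -0.209, -0.23, 0.001, -0.0, -0.339]
[0.668, -0.209, 0.012, 0.001, -0.0, -0.339]
```

>>> apply_moves:
  moves:
    - [0,0,-0.01,0,0,0]
    - [0.02,-0.01,-0.17,0,0,0]
    - [0.15,-0.04,-0.23,0,0,-0.08]
    - [0.36,-0.11,-0.23,0,0,-0.18]
    - [0.57,-0.17,-0.23,0,0,-0.28]
    - [0.668,-0.205,-0.23,0,0,-0.339]
    - [0.668,-0.207,-0.22,0,0,-0.339]
    - [0.668,-0.207,-0.1,0,0,-0.339]
    - [0.668,-0.207,0.01,0,0,-0.339]
    - [0.668,-0.207,0.01,0,0,-0.339]
  hand: 0.25

```text
time_s: 40.67
tcp_pos: [0.5059, -0.1706, 0.1184]
eef_rot: [179.8, -0.2, -160.1]
contact_force: [0.5, 0.2, 0.8]
gripper_width: 0.0327
```

```bash
python3 -c "
from h import *
p,d=imaging.capture('side');P=cloud('side',d)
for b in bars(P,d,c=(.568,-.093),R=.2,zlo=.145): print(np.round(b,4))
"
```

```text
[ 6.448000e-01 -1.518000e-01  1.722897e+02  1.666040e+01  9.085600e+01
  1.554000e-01  2.010000e+02]
[ 6.28300e-01 -1.23000e-02  2.10022e+01  8.79980e+01  1.58576e+01
  1.55200e-01  2.37000e+02]
[ 4.90100e-01 -2.81000e-02  1.70720e+02  1.39257e+01  8.91091e+01
  1.55500e-01  2.32000e+02]
```

>>> apply_moves:
  moves:
    - [0,0,0,0,0,0]
    - [0,0,0,0,0,0]
    - [0,0,0,0,0,0]
    - [0,0,0,0,0,0.02]
  hand: 1.0

```text
time_s: 41.22
tcp_pos: [0.5071, -0.1706, 0.1202]
eef_rot: [179.9, -0.0, -161.9]
contact_force: [-0.2, 2.2, 3.4]
gripper_width: 0.0111
```

```bash
python3 -c "
from h import *
st()"
```

```text
t 41.23 p [ 0.5071 -0.1706  0.1202] rot [ 1.7990e+02 -4.0000e-02 -1.6193e+02] F [-0.2  2.2  3.4] M [0.878 0.178 0.559] w 0.0111 j [  2.3  11.6 -23.5  -0.1 -55.  -74.2]
```

>>> apply_moves:
  moves:
    - [0,0,0.0,0,0,0.015]

```text
time_s: 41.35
tcp_pos: [0.5071, -0.1706, 0.1202]
eef_rot: [179.9, -0.0, -163.4]
contact_force: [0.2, -0.0, -1.8]
gripper_width: 0.0116
```

```bash
python3 -c "
from h import *
st()"
```

```text
t 41.35 p [ 0.5071 -0.1706  0.1202] rot [ 1.7991e+02 -4.0000e-02 -1.6336e+02] F [ 0.2 -0.  -1.8] M [-0.147 -0.275  0.56 ] w 0.0116 j [  2.4  11.6 -23.5  -0.1 -55.  -75.7]
```

```bash
python3 -c "
from h import *
hop(4,-159,z=.1195)"
```

```text
[0.0, 0.0, -0.239, 0.001, -0.0, -0.0]
[-0.404, 0.282, -0.239, 0.001, -0.0, -0.024]
[-0.808, 0.564, -0.239, 0.001, -0.0, -0.048]
[-0.808, 0.563, 0.004, 0.001, -0.0, -0.048]
```

>>> apply_moves:
  moves:
    - [0,0,-0.01,0,0,0]
    - [-0.02,0.01,-0.17,0,0,0]
    - [-0.2,0.14,-0.235,0,0,-0.02]
    - [-0.44,0.31,-0.235,0,0,-0.03]
    - [-0.68,0.47,-0.235,0,0,-0.048]
    - [-0.808,0.563,-0.235,0,0,-0.048]
    - [-0.808,0.563,-0.22,0,0,-0.048]
    - [-0.808,0.563,-0.1,0,0,-0.048]
    - [-0.808,0.563,0.004,0,0,-0.048]
    - [-0.808,0.563,0.004,0,0,-0.048]
  hand: 0.25

```text
time_s: 42.6
tcp_pos: [0.6279, -0.0174, 0.1179]
eef_rot: [179.9, -0.2, -159.1]
contact_force: [0.1, -0.5, 0.7]
gripper_width: 0.0327
```

>>> apply_moves:
  moves:
    - [0,0,0,0,0,0]
    - [0,0,0,0,0,0]
    - [0,0,0,0,0,0]
    - [0,0,0,0,0,0.02]
  hand: 1.0

```text
time_s: 43.1
tcp_pos: [0.6279, -0.0165, 0.1189]
eef_rot: [179.8, -0.2, -160.9]
contact_force: [-3.7, 5.2, 2.6]
gripper_width: 0.0116
```

```bash
python3 -c "
from h import *
st()"
```

```text
t 43.1 p [ 0.6279 -0.0165  0.1189] rot [ 179.83   -0.18 -160.88] F [-3.7  5.2  2.6] M [1.821 1.127 0.545] w 0.0116 j [ 16.2  20.  -11.7  -0.2 -58.5 -87. ]
```

>>> apply_moves:
  moves:
    - [0,0,0.0,0,0,0.015]

```text
time_s: 43.22
tcp_pos: [0.6278, -0.0162, 0.119]
eef_rot: [179.8, -0.2, -162.2]
contact_force: [2.8, -1.5, -7.6]
gripper_width: 0.011
```

```bash
python3 -c "
from h import *
st()"
```

```text
t 43.23 p [ 0.6278 -0.0162  0.119 ] rot [ 1.7983e+02 -1.7000e-01 -1.6224e+02] F [ 2.8 -1.5 -7.6] M [-0.952 -0.963  0.58 ] w 0.011 j [ 16.2  20.  -11.7  -0.2 -58.5 -88.3]
```

```bash
python3 -c "
from h import *
hop(1,-189.5,z=.1195)"
```

```text
[0.001, 0.001, -0.245, 0.002, -0.002, -0.0]
[0.339, 0.068, -0.244, 0.002, -0.002, 0.151]
[0.678, 0.135, -0.243, 0.001, -0.002, 0.303]
[0.677, 0.134, -0.0, 0.001, -0.002, 0.303]
```

>>> apply_moves:
  moves:
    - [0,0,-0.01,0,0,0]
    - [0.02,0,-0.17,0,0,0]
    - [0.15,0.03,-0.24,0,0,0.08]
    - [0.36,0.07,-0.24,0,0,0.18]
    - [0.57,0.11,-0.24,0,0,0.27]
    - [0.675,0.132,-0.24,0,0,0.303]
    - [0.675,0.132,-0.23,0,0,0.303]
    - [0.675,0.132,-0.1,0,0,0.303]
    - [0.675,0.132,0.002,0,-0.002,0.303]
    - [0.675,0.132,0.002,0,-0.002,0.303]
  hand: 0.25

```text
time_s: 44.48
tcp_pos: [0.4909, -0.0325, 0.118]
eef_rot: [180.0, -0.2, 170.5]
contact_force: [-0.2, -0.5, 0.7]
gripper_width: 0.0327
```

>>> apply_moves:
  moves:
    - [0,0,0,0,0,0]
    - [0,0,0,0,0,0]
    - [0,0,0,0,0,0]
    - [0,0,0,0,0,0.02]
  hand: 1.0

```text
time_s: 44.98
tcp_pos: [0.4918, -0.0316, 0.1188]
eef_rot: [179.9, -0.1, 168.7]
contact_force: [-1.0, 6.6, -0.2]
gripper_width: 0.0117
```

```bash
python3 -c "
from h import *
st()"
```

```text
t 44.98 p [ 0.4918 -0.0316  0.1188] rot [ 1.7986e+02 -9.0000e-02  1.6875e+02] F [-1.   6.6 -0.2] M [1.678 0.07  0.561] w 0.0117 j [  19.1    7.8  -28.5   -0.2  -53.7 -120.2]
```

>>> apply_moves:
  moves:
    - [0,0,0.0,0,0,0.015]

```text
time_s: 45.1
tcp_pos: [0.4918, -0.0315, 0.1188]
eef_rot: [179.9, -0.1, 167.4]
contact_force: [2.1, -2.0, -6.9]
gripper_width: 0.0114
```

```bash
python3 -c "
from h import *
st();hop(3,-188,z=.121)"
```

```text
t 45.1 p [ 0.4918 -0.0315  0.1188] rot [ 1.7986e+02 -9.0000e-02  1.6739e+02] F [ 2.1 -2.  -6.9] M [-0.85  -0.58   0.569] w 0.0114 j [  19.1    7.8  -28.5   -0.2  -53.7 -121.6]
[0.0, 0.001, -0.246, 0.002, -0.001, -0.0]
[-0.442, -0.218, -0.247, -0.002, -0.002, 1.974]
[-0.884, -0.436, -0.249, 0.002, -0.001, -0.051]
[-0.885, -0.437, -0.014, 0.002, -0.001, -0.051]
```

k1 ≈ .565 (+0.15–0.17). On to k3.

>>> apply_moves:
  moves:
    - [0,0,-0.01,0,0,0]
    - [-0.02,-0.01,-0.17,0,0,0]
    - [-0.2,-0.1,-0.245,0,0,-0.02]
    - [-0.46,-0.23,-0.245,0,0,-0.03]
    - [-0.72,-0.36,-0.245,0,0,-0.051]
    - [-0.885,-0.437,-0.245,0,0,-0.051]
    - [-0.885,-0.437,-0.235,0,0,-0.051]
    - [-0.885,-0.437,-0.11,0,0,-0.051]
    - [-0.885,-0.437,-0.012,0.002,0,-0.051]
    - [-0.885,-0.437,-0.012,0.002,0,-0.051]
  hand: 0.25

```text
time_s: 46.35
tcp_pos: [0.6438, -0.155, 0.1195]
eef_rot: [-179.9, -0.3, 172.0]
contact_force: [0.4, 0.5, -0.5]
gripper_width: 0.0333
```

>>> apply_moves:
  moves:
    - [0,0,0,0,0,0]
    - [0,0,0,0,0,0]
    - [0,0,0,0,0,0]
    - [0,0,0,0,0,0.02]
  hand: 1.0

```text
time_s: 46.85
tcp_pos: [0.6444, -0.1544, 0.1206]
eef_rot: [-180.0, -0.2, 170.2]
contact_force: [-1.5, 5.3, 4.9]
gripper_width: 0.0115
```

```bash
python3 -c "
from h import *
st()"
```

```text
t 46.85 p [ 0.6444 -0.1544  0.1206] rot [-179.98   -0.18  170.15] F [-1.5  5.3  4.9] M [1.912 0.513 0.487] w 0.0115 j [   3.3   22.9   -7.1   -0.   -60.2 -103.2]
```

>>> apply_moves:
  moves:
    - [0,0,0.0,0,0,0.015]

```text
time_s: 46.98
tcp_pos: [0.6443, -0.1543, 0.1206]
eef_rot: [-180.0, -0.2, 168.7]
contact_force: [2.1, 0.7, -3.1]
gripper_width: 0.0115
```

```bash
python3 -c "
from h import *
st()"
```

```text
t 46.98 p [ 0.6443 -0.1543  0.1206] rot [-179.97   -0.18  168.74] F [ 2.1  0.7 -3.1] M [ 0.009 -0.273  0.568] w 0.0115 j [   3.4   22.9   -7.1   -0.   -60.2 -104.6]
```

>>> apply_moves:
  moves:
    - [0,0,0,0,0,0]
    - [0,0,0,0,0,0]
    - [0,0,-0.15,0,0,0]
    - [0,0,-0.4,0,0,0]
    - [0,0,-0.7,0,0,0]
    - [0,0,-0.9,0,0,0]
    - [0,0,-0.9,0,0,0]
  hand: 0.0

```text
time_s: 47.85
tcp_pos: [0.6464, -0.1549, 0.305]
eef_rot: [180.0, 0.2, 168.7]
contact_force: [-0.1, -0.4, -1.1]
gripper_width: 0.0437
```

```bash
python3 - <<'E'
from h import *
st()
for n in("side","top"):
    p,d=imaging.capture(n);P=cloud(n,d); cv2.imwrite(f"pics/{n}_end.png",p)
    for b in bars(P,d,c=(.568,-.093),R=.2,zlo=.145,zhi=.17): print(n,np.round(b,4))
    d0=np.load(n+"0.npy");P0=cloud(n,d0)
    for lab,DD,PP in(("start",d0,P0),("end",d,P)):
        X=PP-np.array([.568,-.0935,0])
        m=(DD>0)&(PP[...,2]>.107)&(PP[...,2]<.124)&(abs(X[...,0])<.085)&(abs(X[...,1])<.085)
        q=X[m];A=np.c_[q[:,:2],np.ones(len(q))];c=np.linalg.lstsq(A,q[:,2],rcond=None)[0]
        res=abs(q[:,2]-A@c);k=res<.002;c=np.linalg.lstsq(A[k],q[k,2],rcond=None)[0];print(n,lab,c.round(4),k.sum())
E
```

```text
t 47.85 p [ 0.6464 -0.1549  0.305 ] rot [180.     0.23 168.72] F [-0.1 -0.4 -1.1] M [-0.047 -0.057  0.031] w 0.0437 j [ 3.300e+00  1.700e+01  8.600e+00  1.000e-01 -8.130e+01 -1.046e+02]
side [ 6.459000e-01 -1.503000e-01  1.707424e+02  1.671640e+01  9.050210e+01
  1.554000e-01  1.940000e+02]
side [ 5.05000e-01 -1.66100e-01  1.84377e+01  8.87366e+01  1.41507e+01
  1.54800e-01  1.99000e+02]
side [ 6.28200e-01 -1.19000e-02  1.93659e+01  8.77010e+01  1.90603e+01
  1.55600e-01  2.32000e+02]
side [ 4.90400e-01 -2.82000e-02  1.69407e+02  1.57931e+01  8.98556e+01
  1.55900e-01  2.34000e+02]
side start [ 0.0025 -0.0005  0.1188] 1195
side end [0.0031 0.0011 0.1149] 1199
top [ 6.460000e-01 -1.549000e-01  1.705778e+02  1.250570e+01  8.918080e+01
  1.563000e-01  3.120000e+02]
top [ 5.07200e-01 -1.70900e-01  1.87250e+01  8.96643e+01  1.30097e+01
  1.56400e-01  3.73000e+02]
top start [ 0.     -0.0014  0.1177] 3743
top end [-0.0002  0.0141  0.114 ] 1133
```

View pics/side_end.png

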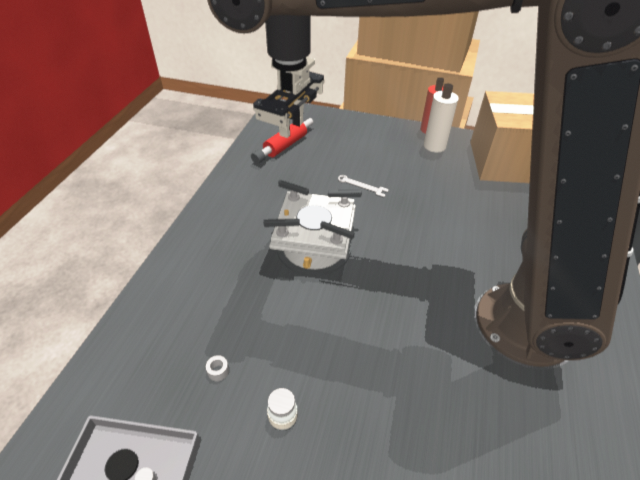

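```bash
python3 -c "
from h import *
st();print(r.close_job())"
```

```text
t 47.95 p [ 0.6448 -0.1543  0.3005] rot [-1.8000e+02 -1.6000e-01  1.6871e+02] F [ 0.2  0.1 -0.5] M [-0.027 -0.037 -0.005] w 0.0436 j [   3.3   17.2    8.3   -0.   -81.2 -104.6]
the job is handed in; nothing more can be done
None
```

I tightened all four knobs crosswise (2, 4, 1, 3) over five rounds, let go, raised the gripper clear and handed the job in at 48 s. No verdict was reported.

| Knob | Turned (rad) | Last torque (N m) | Above my running reading (N m) |
|---|---|---|---|
| 1 | 0.79 | about 0.57 | about 0.15–0.17 |
| 2 | 0.80 | 0.56 | about 0.14 |
| 3 | 0.77 | 0.57 | about 0.17 |
| 4 | 0.77 | 0.55–0.58 | about 0.17–0.20 |

- **Snug:** all four are inside the snug range of 0.09 to 0.22, but the torque readings scatter by about 0.03–0.05. Knob 4 is nearest the upper edge. I had no direct reading of the clamping force on the lid.
- **Lid level:** the side camera shows it came down about 3.8 mm, with its tilt changed by about 0.002 rad from the start, which is level within what that camera can resolve. The matching fit from the top camera gave 0.014 rad, but the arm hid much of the lid there, so I discounted it.
- **Bystanders:** in the last side picture the wrench, jar and bush look unmoved; I did not measure their positions.
- **Missed grip:** the first grip on knob 2 closed above the bar, because the fingertips sit about 23 mm short of the stated tool point. Nothing moved, and I redid it lower.

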